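Lock the crane remote away in the tool case's hidden drawer

ROBOT

A 7-joint arm with a two-finger parallel gripper is mounted at the origin on the work surface. World frame = base frame: x ahead of the robot, y to its left, z up, the work surface at z = 0. Lengths are in m, angles in rad, forces in N, time in s.
With the tool pointing down it reaches from about 0.4 to 0.875 m from the base axis. Payload 19.3 kg.
Tool frame: the origin (TCP) lies between the finger pads; the fingertips stand 17 mm ahead of it and the grasp point (between the pads) lies 2 mm behind it (bot.tips_ahead is the z of the fingertips in the tool frame, in m); z points along the fingers, y is the direction in which the jaws open and shut (so a half turn about z gives the same grasp; the last joint's range is limited). The gripper opens to 85 mm and grips with 20 to 120 N. Pads are 22 mm wide; open, the fingers measure 114 mm over their backs; the gripper's body (76 mm by 85 mm) begins 54 mm behind the grasp point. The pads swing forward as they close: fully open they stand 13 mm farther back than shut.
Start: joints at [1.225, 0.521, -0.036, 1.599, 0.021, 1.021, -0.113], TCP at [0.17, -0.601, 0.248] pointing down, gripper open.
Joint ranges: [-2.91, 2.91], [-0.3, 2.13], [-1.5, 1.42], [0.17, 2.43], [-1.26, 4.41], [0.16, 1.93], [-2.52, 2.52]. Speed limits (rad/s): [1.89, 1.89, 2.39, 2.39, 3.01, 3.01, 3.01].

INTERFACE

Orientations are given as [roll, pitch, yaw] about the fixed x, y, z axes, in that order (R = Rz(yaw) Ry(pitch) Rx(roll)).
In Python, from workcell import telemetry, cams, job, bot gives the robot as it stands.
- The arm moves only by the tool arm_command, never from a script. Its argument "deltas" is a list of rows, each a list of 7 numbers: the opening, from -1 (shut) to 1 (fully open), so that 0 is half open, then the shift along the tool's x, y, z normalised to -1 to 1, where 1 is 150 mm, then the turn, a rotation vector about the tool's x, y, z normalised to -1 to 1, where 1 is 45 degrees. In form: [[hand, tx, ty, tz, rx, ry, rz], ...]. A call has 1 to 8 rows; each row is the pose to reach, as a shift and turn from the pose commanded when the call began, along the tool's axes at that moment; what a row does not reach only later rows make up. A row lasts 1/8 s, in which the tool goes at most 62.5 mm and 10.7 degrees, less where a joint would pass 70% of its speed; a pose out of reach is approached as far as the arm can. A call with a number of a shift or a turn outside -1 to 1 is refused whole. A call with a gripper value outside its range is refused whole. The fingers move at their own pace and stop on an object; "newtons" is the grip in N (left out, the last holds). Time passes only in rows, so rows that repeat a pose let the fingers close. It gives the time, the measured TCP pose, the force and the opening at its end, in the units of the state.
- telemetry.observe(): the state, without advancing time (a new reading comes with each control period).
- cams.grab_frame(name): name is "side" or "top"; returns the picture (420x560x3 uint8, blue, green, red); there is no depth.
- cams.get_calibration(name): a dict with "fx", "fy", "cx", "cy" (pixels), "R" (3x3) and "t" (3): a world point X has camera coordinates R X + t. Camera axes: x right, y down, z forward; pixel columns grow to the right and rows downward; lengths in m; the calibration is good to about 2 mm. A picture is of the moment at which its call begins. get_calibration takes no time and is no camera call.
- job.job_done(): hands the job in, once; it reports no verdict.
The state is a dict: "clock": time; "qpos": joint angles; "qd": joint speeds; "joint_efforts": joint torques, N m; "position": TCP position; "tool_rot": TCP orientation; "force": force on the tool from outside, world axes, zero at the start; "moment": the same for the moment, N m; "grip_width": finger opening in m.
Only numpy, scipy, OpenCV 4.12 (cv2) and the standard library are available. Lean on these libraries where they do the work, as an engineer would, in place of code of your own. Each camera call takes 0.05 s, during which the arm holds its last target.

TASK

Put the yellow radio remote away in the hidden spring drawer of the orange tool case. First clear the grease gun that lies in front of the case into the empty wide bay of the wooden crate, then press the red push latch on the case so that the drawer springs fully out, lay the remote flat in it with its buttons up, and ease the drawer shut until it latches by itself. Set both things down without dropping or throwing them, do not slam the drawer, and leave all the other tools where they lie.

Things in the scene. Friction and masses are not known exactly. Their poses are not given: they have to be found in the camera images.
- case: orange steel tool case, fixed, 200 mm deep, 300 mm wide, 100 mm tall; origin at the foot of the centre of its front face (the face towards the robot) on the table; x points into the case, y to the left seen from the robot, z up. The red latch and the loose tools are on its top; the hidden drawer comes out of its front, towards -x.
- drawer (a joint): how far the hidden drawer has come out, m: about 0 shut and latched, 0.14 fully out. Its spring pushes it out along the case's -x (5 N when shut, 1 N when fully out; moves out within about 1.5 s). To shut it push its front along the case's +x to about 0 or slightly past it (hard stop at -0.004): 2 N at first to 6 N near the end (a few N more if done fast); in the last 25 mm the latch is ridden down and snaps back up. It then stays shut by itself (below 0.004).
- drawer_front (a point): middle of the upper edge of the drawer's orange front panel, on its outer face, 88 mm above the table; moves with the drawer; axes as the case. The panel is a plain plate without a handle, 210 mm wide, 12 mm thick, from 6 to 88 mm above the table; when shut it stands 15 mm proud of the case's front.
- drawer_floor (a point): centre of the drawer's inner floor, 12 mm above the table; moves with the drawer; axes as the case. Inside it is 150 mm long (x), 130 mm wide (y), with 6 mm side walls 56 mm high above the floor. When fully out, the part of the floor from 75 mm in front of this point to 68 mm behind it is outside the case. A small steel tab outside the left wall, below its rim, is the latch's striker.
- latch (a joint): how far the red push latch is pressed, m: 0 up, 0.010 fully down. It is pressed straight down and springs back (2 N to start, 4 N fully down); past 0.007 it frees the drawer.
- latch_top (a point): centre of the top of the red round push latch on the case (34 mm across, standing 14 mm above the case's top), near the left front corner of the case; moves with the latch.
- gun_mid (a point): centre of the grease gun, lying on the table in front of the case; half-way up (23 mm above what it lies on). x along its length towards the brass nozzle. Total length about 195 mm; the grey barrel is 42 mm in diameter from 46 mm behind to 54 mm ahead of this point; square end blocks of 46 mm; 0.4 to 0.7 kg.
- bay_floor (a point): centre of the floor of the empty wide bay of the fixed wooden crate, 8 mm above the table; x along the bay. The bay is 215 mm long (x) and 115 mm wide (y), its 10 mm walls rise to 60 mm above the table. The crate's other bay, 65 mm wide, holds old tools. The crate stands at the left or at the right.
- remote_mid (a point): centre of the yellow radio remote, half-way up its housing (18 mm above what it lies on). Housing 125 mm long (x), 48 mm wide (y), 36 mm tall, black button panel on top (z up), red stop button 28 mm across and 10 mm high on top at its +x end, 42 mm from the centre; 0.2 to 0.36 kg. It lies on a 3 mm rubber mat on the side where the crate is not.
- spanner: steel open-and-ring spanner, 170 mm long, in the crate's narrow bay; bystander
- chisel: wood-handled chisel, 170 mm long, in the crate's narrow bay; bystander
- sandblock: sanding block 36 x 100 x 30 mm at the mat's end nearest the robot; bystander
- driver: orange-handled screwdriver, 175 mm long, on top of the case towards its back; bystander
- keyset: green holder with dark hex keys, 75 mm long, on top of the case; bystander
- jar: amber glass jar, 68 mm across, 75 mm tall, on the table beside the case; bystander
- can: steel can with a blue band, 66 mm across, 100 mm tall, on the table beside the case; bystander

How it is judged:
By the outcome, as a careful person would: the job done as asked, in the order asked, and still so for the second after the job is handed in, with the robot touching nothing.
It also fails if it takes over 72 s, if anything falls off the work surface, if the arm or the gripper's body presses on something with over 40 N, if the wrist force passes 120 N, or if a joint passes its speed limit or range.

## Working session

There is one attempt and no reset: what is moved stays moved. The work goes in short steps, Python scripts to look and compute and a tool call to move; the robot and the scene stay as the last step left them, time stands still between calls to the robot, and variables do not carry over. Pictures are saved under pics/ and viewed, and the job is handed in when it is done.

Besides the shell and the picture viewer there is one more tool, called in YAML: its name, and indented under it one key for each argument. arm_command: Moves the arm, as the interface text tells. Its arguments: {"type":"object","properties":{"deltas":{"type":"array","items":{"type":"array","items":{"type":"number"}}},"newtons":{"type":"number"}},"required":["deltas"]}

```bash
ls; mkdir -p pics; python3 - <<'E'
from workcell import telemetry, cams, job, bot
import cv2
print(telemetry.observe())
for n in("side","top"):
    cv2.imwrite(f"pics/{n}0.png",cams.grab_frame(n)); print(n,cams.get_calibration(n))
print([a for a in dir(bot) if a[0]!='_'])
E
```

```text
pics
{'clock': 0.0, 'qpos': array([ 1.224796  ,  0.52203612, -0.03635561,  1.59999917,  0.02119201,
        1.02110263, -0.1127862 ]), 'qd': array([ 4.53295065e-04, -1.93633500e-03,  1.07109623e-03,  8.73912958e-04,
        4.15815176e-05, -8.11771914e-04, -5.69430315e-04]), 'joint_efforts': array([-1.62222937e-04, -9.27125287e+01,  1.97964147e+00, -3.69936812e+01,
        1.78117049e-02,  8.09679885e-03, -3.70414909e-05]), 'position': array([ 0.17009433, -0.60107661,  0.24771479]), 'tool_rot': array([-3.14043360e+00,  6.21438363e-05,  2.75824314e-01]), 'force': array([-0.5622728 , -0.04241965,  0.0253643 ]), 'moment': array([-0.01379331,  0.01392416, -0.01242442]), 'grip_width': 0.08549809663763933}
side {'fx': 447.2446927836964, 'fy': 447.2446927836964, 'cx': 267.956766957688, 'cy': 217.50386041895555, 'R': array([[-0.98131704, -0.19197243, -0.01278491],
       [-0.13854452,  0.7511875 , -0.64538574],
       [ 0.13350013, -0.63155674, -0.76374983]]), 't': array([0.54280174, 0.13485116, 1.17105029])}
top {'fx': 443.1876156817738, 'fy': 443.1876156817738, 'cx': 283.2012616694183, 'cy': 212.2833572860722, 'R': array([[-1.72044083e-02, -9.99846765e-01, -3.23333174e-03],
       [-9.85780969e-01,  1.75028189e-02, -1.67121313e-01],
       [ 1.67152297e-01,  3.12133596e-04, -9.85931038e-01]]), 't': array([0.0422747 , 0.54192801, 1.13031806])}
['IKError', 'tips_ahead']
```

View pics/side0.png

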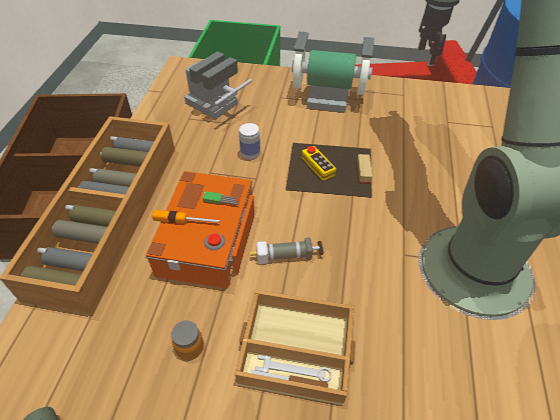

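View pics/top0.png

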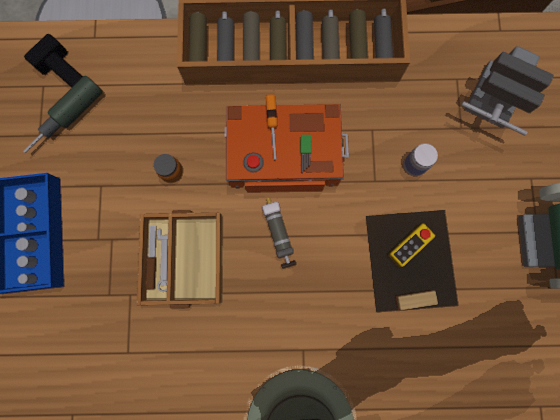

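The side view shows the case, with the latch at (215,240), the gun at (290,250), the crate at (300,335) and the remote at (318,162). The top view has the latch at (253,161), the gun at (278,232), the crate's wide bay at (195,260) and the remote at (412,245). I'll zoom in next.

```bash
python3 - <<'E'
import cv2
def crop(n,x0,y0,w,h,k,o):
    im=cv2.imread(f"pics/{n}0.png")[y0:y0+h,x0:x0+w]
    im=cv2.resize(im,None,fx=k,fy=k,interpolation=cv2.INTER_CUBIC)
    for i in range(0,w,20):
        cv2.line(im,(i*k,0),(i*k,6),(255,255,255),1); cv2.putText(im,str(x0+i),(i*k,16),0,.35,(255,255,255),1)
    for i in range(0,h,20):
        cv2.line(im,(0,i*k),(6,i*k),(255,255,255),1); cv2.putText(im,str(y0+i),(8,i*k+4),0,.35,(255,255,255),1)
    cv2.imwrite(f"pics/{o}.png",im)
crop("top",130,90,190,145,4,"tA")
crop("top",130,185,190,130,4,"tB")
crop("top",360,200,110,120,5,"tC")
crop("side",140,160,200,145,4,"sA")
crop("side",230,225,130,145,4,"sB")
crop("side",280,130,100,75,7,"sC")
E
```

```text
(no output)
```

View pics/tA.png

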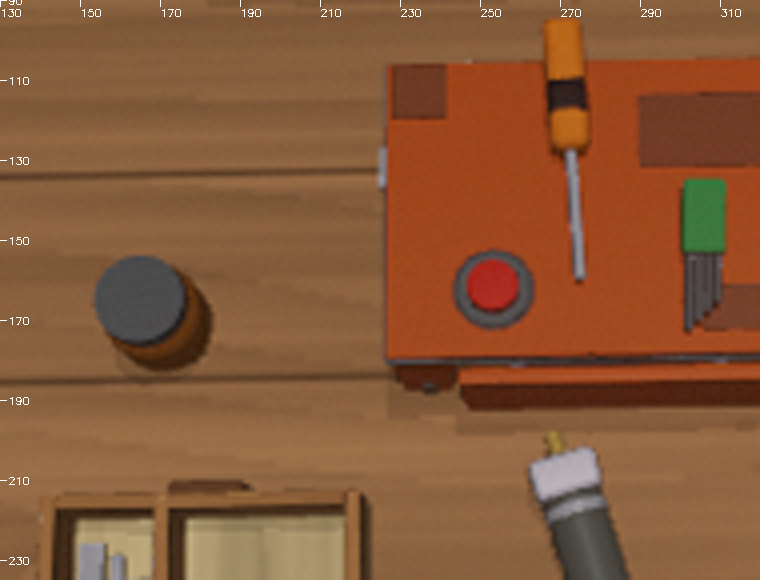

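View pics/tB.png

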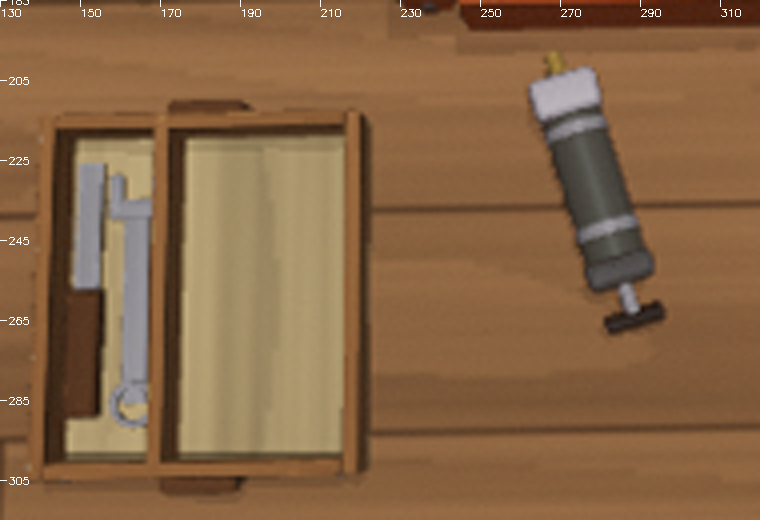

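View pics/tC.png

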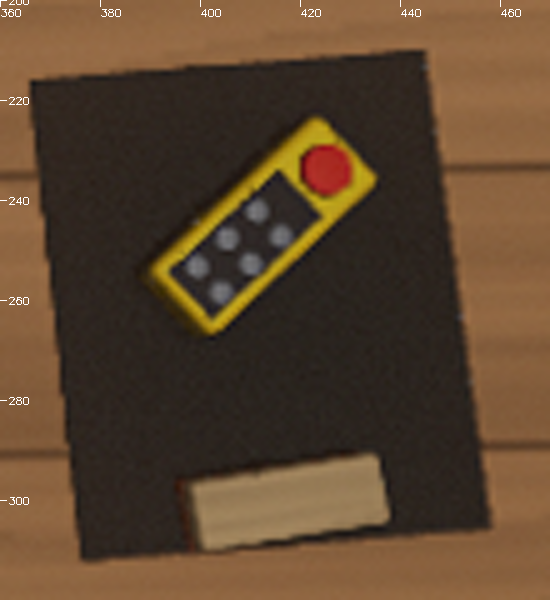

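View pics/sA.png

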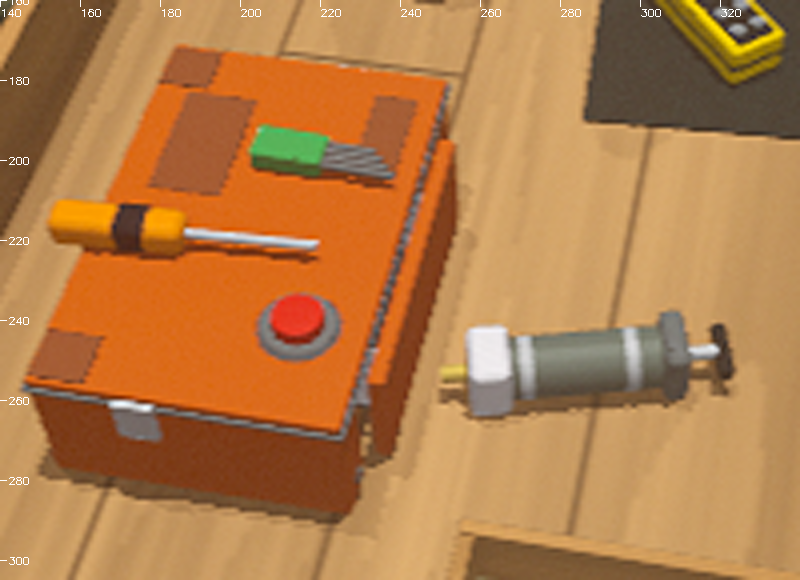

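View pics/sB.png

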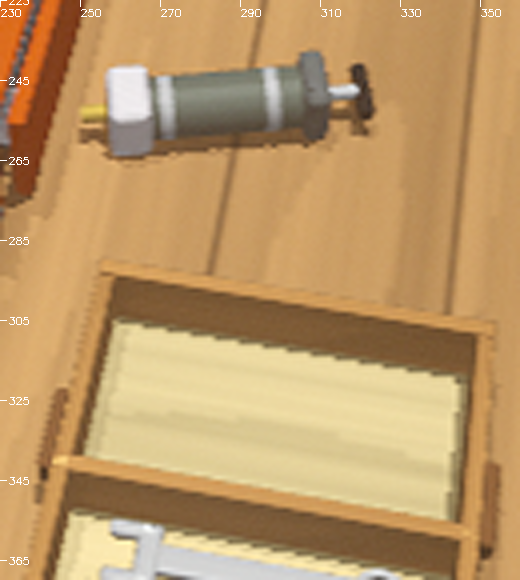

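View pics/sC.png

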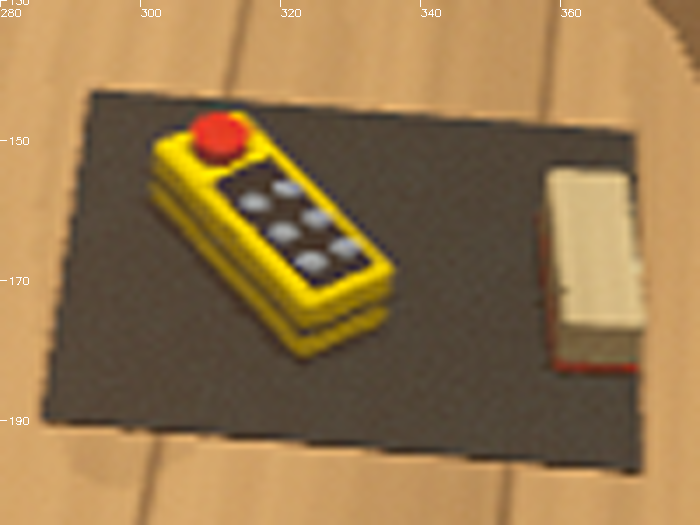

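```bash
cat > h.py <<'E'
import numpy as np, cv2
from workcell import telemetry, cams, job, bot
C={n:cams.get_calibration(n) for n in("side","top")}
def K(n): c=C[n]; return np.array([[c['fx'],0,c['cx']],[0,c['fy'],c['cy']],[0,0,1]])
def P(n): c=C[n]; return K(n)@np.c_[c['R'],c['t']]
def tri(s,t):
    X=cv2.triangulatePoints(P("side"),P("top"),np.array(s,float).reshape(2,1),np.array(t,float).reshape(2,1))[:,0]
    return X[:3]/X[3]
def proj(n,X):
    x=P(n)@np.r_[X,1]; return x[:2]/x[2]
def ray(n,p,z):
    c=C[n]; d=c['R'].T@np.linalg.solve(K(n),[p[0],p[1],1]); o=-c['R'].T@c['t']
    return o+d*(z-o[2])/d[2]
tA=lambda x,y:(130+x/4,90+y/4); tB=lambda x,y:(130+x/4,185+y/4); tC=lambda x,y:(360+x/5,200+y/5)
sA=lambda x,y:(140+x/4,160+y/4); sB=lambda x,y:(230+x/4,225+y/4); sC=lambda x,y:(280+x/7,130+y/7)
E
cat > m.py <<'E'
from h import *
np.set_printoptions(precision=4,suppress=True)
L=dict(latch=(sA(298,317),tA(492,285)),caseFL=(sA(345,437),tA(387,360)),caseBL=(sA(25,384),tA(387,64)),
drawL=(sA(385,382),tA(460,383)),
fring=(sA(526,367),tB(577,125)),rring=(sA(632,358),tB(609,226)),fblk=(sA(489,370),tB(565,97)),rblk=(sA(674,355),tB(620,271)),
tip=(sA(443,373),tB(552,53)),tee=(sA(723,350),tB(635,318)),
crA=(sB(103,265),tB(360,112)),crB=(sB(493,325),tB(357,473)),dvA=(sB(60,460),tB(160,118)),dvB=(sB(475,533),tB(155,473)),
fl1=(sB(115,320),tB(344,138)),
rm1=(sC(245,113),tC(377,180)),rm2=(sC(393,267),tC(213,333)),rm3=(sC(315,303),tC(155,270)),rm4=(sC(155,142),tC(317,117)),btn=(sC(220,134),tC(327,170)))
for k,(s,t) in L.items():
    X=tri(s,t); print(k,X,"res",np.abs(proj("top",X)-t).max().round(2))
E
python3 m.py
```

```text
latch [0.6658 0.1078 0.108 ] res 0.04
caseFL [0.6207 0.1772 0.0902] res 0.58
caseBL [0.8223 0.1776 0.0932] res 0.32
drawL [0.6068 0.1305 0.0854] res 0.19
fring [0.5342 0.0573 0.0205] res 0.81
rring [0.4657 0.0368 0.02  ] res 0.68
fblk [0.5556 0.0651 0.0214] res 0.01
rblk [0.4369 0.0299 0.0207] res 0.1
tip [0.5855 0.0735 0.0222] res 0.2
tee [0.4054 0.0205 0.0217] res 0.15
crA [0.5432 0.2    0.0492] res 0.07
crB [0.3096 0.1998 0.0534] res 0.22
dvA [0.5398 0.3303 0.057 ] res 0.08
dvB [0.3111 0.3283 0.0545] res 0.1
fl1 [0.5326 0.216  0.0135] res 0.43
rm1 [ 0.472  -0.3696  0.0343] res 0.58
rm2 [ 0.3941 -0.2773  0.0362] res 0.1
rm3 [ 0.4264 -0.2487  0.0364] res 0.56
rm4 [ 0.5078 -0.3396  0.0365] res 0.1
btn [ 0.4785 -0.3401  0.0453] res 0.16
```

```bash
cat >> h.py <<'E'
from scipy.spatial.transform import Rotation as Ro
np.set_printoptions(precision=4,suppress=True)
def go(p,yaw=None,p0=None,rpy0=None):
    s=telemetry.observe(); p0=s['position'] if p0 is None else np.array(p0); r0=s['tool_rot'] if rpy0 is None else rpy0
    R0=Ro.from_euler('xyz',r0); y=r0[2] if yaw is None else yaw
    R1=Ro.from_euler('xyz',[np.pi,0,y])
    print("d",R0.inv().apply(np.array(p)-p0)/.15,"rot",(R0.inv()*R1).as_rotvec()/(np.pi/4), "clock",s['clock'],"p",s['position'],"rpy",s['tool_rot'],"F",s['force'],"w",s['grip_width'])
E
python3 - <<'E'
from h import *
print("latch",ray("top",tA(492,285),.114),ray("side",sA(298,317),.114))
print("FL",ray("top",tA(387,360),.1),ray("side",sA(345,437),.1))
print("FR",ray("top",(342.5,180.5),.1),ray("side",sA(449,85),.1))
print("dr L",ray("top",tA(460,383),.088),ray("side",sA(385,382),.088),"R",ray("side",sA(455,143),.088))
for n,s,t in(("fb",sA(489,370),tB(565,97)),("rb",sA(674,355),tB(620,271))): print(n,ray("top",t,.023),ray("side",s,.023))
print("keys",ray("top",(302,172.5),.105),ray("top",(311,172),.105))
print("rem",[ray("top",tC(*q),.039)[:2] for q in((317,117),(377,180),(213,333),(152,270))],ray("top",tC(327,170),.049),"side",[ray("side",sC(*q),.039)[:2] for q in((245,113),(393,267),(315,303),(155,142))])
go([.49,.046,.2],.288)
E
```

```text
latch [0.6642 0.1074 0.114 ] [0.6639 0.1122 0.114 ]
FL [0.6198 0.1759 0.1   ] [0.6168 0.1836 0.1   ]
FR [ 0.6132 -0.1204  0.1   ] [ 0.6189 -0.1143  0.1   ]
dr L [0.6067 0.1303 0.088 ] [0.6057 0.1323 0.088 ] R [ 0.6059 -0.0718  0.088 ]
fb [0.5553 0.065  0.023 ] [0.5553 0.0662 0.023 ]
rb [0.437  0.0299 0.023 ] [0.4366 0.0316 0.023 ]
keys [ 0.6348 -0.017   0.105 ] [ 0.6357 -0.0401  0.105 ]
rem [array([ 0.5072, -0.3388]), array([ 0.473 , -0.3681]), array([ 0.3943, -0.2766]), array([ 0.4277, -0.2466])] [ 0.4777 -0.3389  0.049 ] side [array([ 0.4701, -0.3639]), array([ 0.3939, -0.2742]), array([ 0.4248, -0.2458]), array([ 0.5078, -0.3368])]
d [ 3.2269 -3.5699  0.3219] rot [-0.0013  0.0001 -0.0155] clock 0.1 p [ 0.1701 -0.6011  0.2478] rpy [-3.1406  0.0001  0.2758] F [0.9978 0.0744 0.3737] w 0.08553973623133851
```

arm_command:
  deltas:
    - [1, 0.1, -0.1, 0, 0, 0, 0]
    - [1, 0.25, -0.28, 0, 0, 0, 0]
    - [1, 0.45, -0.5, 0, 0, 0, 0]
    - [1, 0.65, -0.72, 0, 0, 0, 0]
    - [1, 0.85, -0.94, 0, 0, 0, 0]

```text
clock: 0.72
position: [0.2549, -0.4295, 0.2481]
tool_rot: [-3.141, 0.0, 0.276]
force: [1.3, 0.2, 0.0]
grip_width: 0.0855
```

arm_command:
  deltas:
    - [1, 0.2, -0.22, 0, 0, 0, 0]
    - [1, 0.4, -0.44, 0, 0, 0, 0]
    - [1, 0.6, -0.66, 0, 0, 0, 0]
    - [1, 0.8, -0.88, 0, 0, 0, 0]

```text
clock: 1.23
position: [0.3344, -0.2699, 0.2483]
tool_rot: [-3.142, 0.0, 0.276]
force: [1.2, -0.2, -0.3]
grip_width: 0.0851
```

arm_command:
  deltas:
    - [1, 0.2, -0.22, 0, 0, 0, 0]
    - [1, 0.4, -0.44, 0, 0, 0, 0]
    - [1, 0.6, -0.66, 0, 0, 0, 0]
    - [1, 0.8, -0.88, 0, 0, 0, 0]
    - [1, 0.8, -0.88, 0, 0, 0, 0]

```text
clock: 1.85
position: [0.4145, -0.109, 0.2482]
tool_rot: [-3.141, -0.0, 0.28]
force: [-0.7, -0.8, -0.7]
grip_width: 0.0852
```

```bash
python3 - <<'E'
from h import *
print(telemetry.observe()['qpos'])
go([.491,.046,.2],.288)
E
```

```text
[ 0.387   0.2214 -0.3108  2.0756  0.0879  0.8567 -1.2648]
d [ 0.7757 -0.8515  0.3224] rot [-0.0009 -0.0005 -0.0099] clock 1.85 p [ 0.4145 -0.109   0.2482] rpy [-3.1408 -0.0004  0.2802] F [-0.7095 -0.8073 -0.7049] w 0.08519359144487466
```

arm_command:
  deltas:
    - [1, 0.2, -0.2, 0, 0, 0, 0]
    - [1, 0.4, -0.44, 0.1, 0, 0, 0]
    - [1, 0.6, -0.66, 0.3, 0, 0, 0]
    - [1, 0.775, -0.85, 0.5, 0, 0, -0.01]
    - [1, 0.775, -0.85, 0.7, 0, 0, -0.01]
    - [1, 0.775, -0.85, 0.85, 0, 0, -0.01]
    - [1, 0.775, -0.85, 0.85, 0, 0, -0.01]

```text
clock: 2.72
position: [0.4897, 0.042, 0.1196]
tool_rot: [-3.141, 0.003, 0.283]
force: [0.3, 0.5, 0.1]
grip_width: 0.0855
```

```bash
python3 - <<'E'
from h import *
go([.491,.046,.024],.288)
cv2.imwrite("pics/t1.png",cv2.resize(cams.grab_frame("top")[170:320,200:360],None,fx=4,fy=4))
cv2.imwrite("pics/s1.png",cv2.resize(cams.grab_frame("side")[180:330,200:380],None,fx=4,fy=4))
E
```

```text
d [ 0.0176 -0.023   0.6372] rot [-0.0004  0.004  -0.0061] clock 2.725 p [0.4897 0.042  0.1196] rpy [-3.1413  0.0031  0.2832] F [0.3369 0.4743 0.1202] w 0.08547444117354754
```

View pics/s1.png

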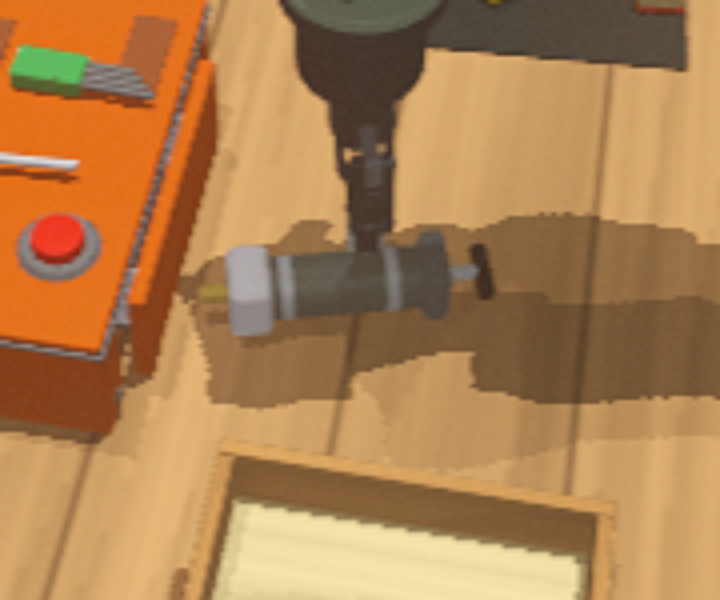

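The view shows the gripper hovering over the barrel at about crop (365,240), with jaws straddling it. I'll recheck the settled pose, then descend.

```bash
python3 - <<'E'
from h import *
go([.491,.046,.024],.288)
E
```

```text
d [ 0.008  -0.0233  0.6489] rot [ 0.0001 -0.0001 -0.0062] clock 2.825 p [0.4908 0.0423 0.1213] rpy [ 3.1415 -0.0001  0.2831] F [ 0.2463 -0.1391  0.8251] w 0.08522272136545693
```

arm_command:
  deltas:
    - [1, 0.01, -0.02, 0.15, 0, 0, 0]
    - [1, 0.01, -0.02, 0.35, 0, 0, 0]
    - [1, 0.01, -0.02, 0.5, 0, 0, 0]
    - [1, 0.01, -0.02, 0.6, 0, 0, 0]
    - [1, 0.01, -0.02, 0.65, 0, 0, 0]
    - [1, 0.01, -0.02, 0.65, 0, 0, 0]

```text
clock: 3.58
position: [0.4915, 0.046, 0.0235]
tool_rot: [3.141, -0.0, 0.284]
force: [0.6, 0.1, -0.4]
grip_width: 0.0854
```

arm_command:
  deltas:
    - [-1, 0, 0, 0, 0, 0, 0]
    - [-1, 0, 0, 0, 0, 0, 0]
    - [-1, 0, 0, 0, 0, 0, 0]
    - [-1, 0, 0, 0, 0, 0, 0]
    - [-1, 0, 0, 0, 0, 0, 0]
    - [-1, 0, 0, 0, 0, 0, 0]
    - [-1, 0, 0, 0, 0, 0, 0]
  newtons: 60

```text
clock: 4.45
position: [0.4916, 0.0461, 0.024]
tool_rot: [3.141, -0.001, 0.284]
force: [-2.5, -0.8, 12.5]
grip_width: 0.0405
```

```bash
python3 - <<'E'
from h import *
go([.491,.046,.16],.288)
E
```

```text
d [-0.003  -0.0002 -0.9069] rot [ 0.0003 -0.001  -0.0055] clock 4.45 p [0.4916 0.0461 0.024 ] rpy [ 3.1414 -0.0008  0.2837] F [-2.5076 -0.7726 12.531 ] w 0.040505769407153634
```

arm_command:
  deltas:
    - [-1, 0, 0, -0.04, 0, 0, 0]
    - [-1, 0, 0, -0.1, 0, 0, 0]
    - [-1, 0, 0, -0.2, 0, 0, 0]
    - [-1, 0, 0, -0.2, 0, 0, 0]

```text
clock: 4.95
position: [0.492, 0.046, 0.0546]
tool_rot: [3.141, -0.002, 0.283]
force: [0.5, 0.8, -5.1]
grip_width: 0.0404
```

```bash
python3 - <<'E'
from h import *
go([.4265,.267,.16],0)
cv2.imwrite("pics/t2.png",cv2.resize(cams.grab_frame("top")[170:320,200:360],None,fx=4,fy=4))
cv2.imwrite("pics/s2.png",cv2.resize(cams.grab_frame("side")[180:330,200:380],None,fx=4,fy=4))
E
```

```text
d [-0.0058 -1.5364 -0.7028] rot [-0.0001 -0.0027  0.3607] clock 4.95 p [0.492  0.046  0.0546] rpy [ 3.1414 -0.0021  0.2833] F [ 0.5122  0.8081 -5.146 ] w 0.04044605632312886
```

View pics/s2.png

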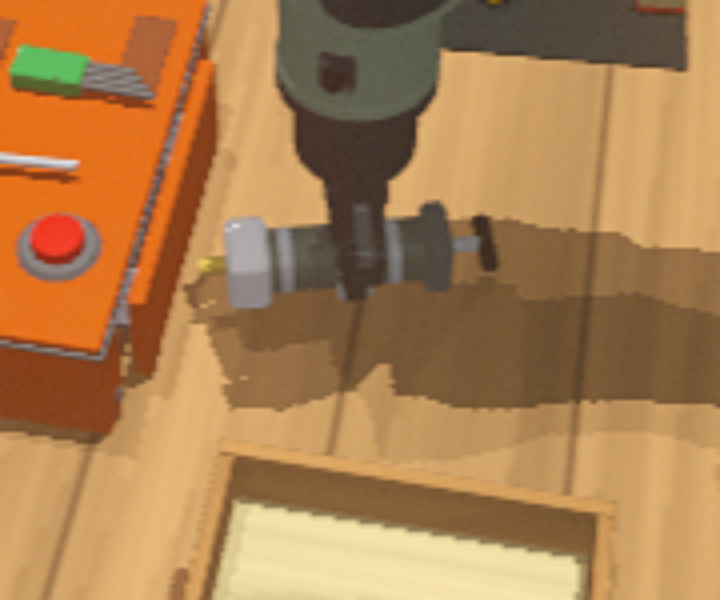

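The gun is held level and has lifted clear of the table. Next I'll carry it over the bay.

arm_command:
  deltas:
    - [-1, 0, 0, -0.15, 0, 0, 0]
    - [-1, 0, 0, -0.35, 0, 0, 0]
    - [-1, 0, -0.1, -0.55, 0, 0, 0]
    - [-1, 0, -0.25, -0.7, 0, 0, 0]
    - [-1, 0, -0.45, -0.7, 0, 0, 0]
    - [-1, 0, -0.65, -0.7, 0, 0, 0.1]
    - [-1, 0, -0.8, -0.7, 0, 0, 0.2]
    - [-1, 0, -0.8, -0.7, 0, 0, 0.36]

```text
clock: 6.05
position: [0.4569, 0.1629, 0.1579]
tool_rot: [-3.141, 0.001, 0.0]
force: [-0.4, -0.6, -4.8]
grip_width: 0.0407
```

arm_command:
  deltas:
    - [-1, 0, 0, 0, 0, 0, 0]
    - [-1, 0, 0, 0, 0, 0, 0]

```text
clock: 6.3
position: [0.4576, 0.1609, 0.1581]
tool_rot: [3.141, 0.0, 0.003]
force: [0.3, -0.2, -4.8]
grip_width: 0.0402
```

```bash
python3 - <<'E'
from h import *
go([.4255,.267,.16],0)
E
```

```text
d [-0.2116 -0.708  -0.013 ] rot [0.0004 0.0005 0.0044] clock 6.3 p [0.4576 0.1609 0.1581] rpy [3.1413 0.0004 0.0034] F [ 0.2529 -0.1666 -4.7846] w 0.04017327052685774
```

arm_command:
  deltas:
    - [-1, -0.03, -0.1, 0, 0, 0, 0]
    - [-1, -0.09, -0.3, 0, 0, 0, 0]
    - [-1, -0.15, -0.5, 0, 0, 0, 0]
    - [-1, -0.21, -0.71, 0, 0, 0, 0]
    - [-1, -0.21, -0.71, 0.2, 0, 0, 0]
    - [-1, -0.21, -0.71, 0.2, 0, 0, 0]

```text
clock: 7.05
position: [0.4247, 0.2678, 0.127]
tool_rot: [3.14, 0.003, 0.003]
force: [-0.2, -0.7, -4.0]
grip_width: 0.0405
```

```bash
python3 - <<'E'
from h import *
cv2.imwrite("pics/t3.png",cv2.resize(cams.grab_frame("top")[190:320,120:260],None,fx=4,fy=4))
cv2.imwrite("pics/s3.png",cv2.resize(cams.grab_frame("side")[230:410,220:380],None,fx=3,fy=3))
go([.4255,.267,.033],0)
E
```

```text
d [-0.0034  0.0052  0.6382] rot [0.0002 0.0004 0.0015] clock 7.15 p [0.426  0.2678 0.1287] rpy [3.1415 0.0003 0.0012] F [-0.4467 -0.3914 -5.0384] w 0.040307932099063526
```

View pics/t3.png

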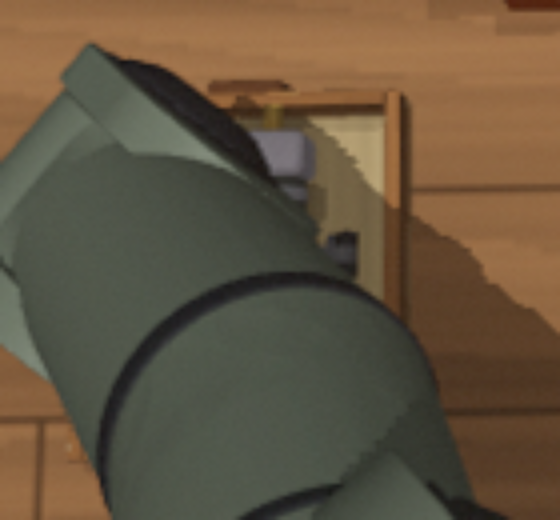

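View pics/s3.png

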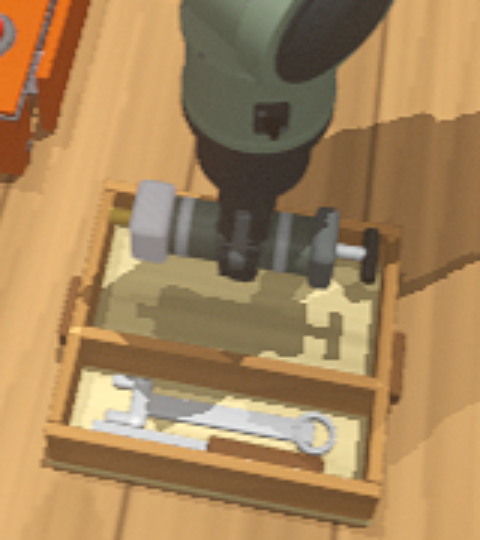

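The top view shows the nozzle tip at crop (272,105), near the far wall. The side view shows the tee at crop (372,255), near the near wall. I'll compute both end positions.

```bash
python3 - <<'E'
from h import *
z=.128
print("tip",ray("top",(188,216),z),ray("side",(220+112/3,230+216/3),z)); print("tee outer",ray("side",(220+378/3,230+255/3),z),ray("side",(220+372/3,230+255/3),z))
print("front inner wall", ray("top",tB(250,130),.06),ray("top",tB(250,140),.008),"rear",ray("top",tB(250,462),.06),ray("top",tB(250,453),.008))
print("side walls",ray("top",tB(346,300),.06),ray("top",tB(166,300),.06),ray("top",tB(150,300),.06),ray("top",tB(360,300),.06))
E
```

```text
tip [0.5235 0.2674 0.128 ] [0.522  0.2711 0.128 ]
tee outer [0.3305 0.2668 0.128 ] [0.3347 0.2676 0.128 ]
front inner wall [0.5305 0.2704 0.06  ] [0.532  0.2811 0.008 ] rear [0.3173 0.2668 0.06  ] [0.3219 0.2775 0.008 ]
side walls [0.4186 0.2067 0.06  ] [0.4206 0.3226 0.06  ] [0.4208 0.3329 0.06  ] [0.4184 0.1976 0.06  ]
```

The clearances at the ends are about 10 mm each, so I'll lower it.

arm_command:
  deltas:
    - [-1, -0.01, 0.015, 0.1, 0, 0, 0]
    - [-1, -0.01, 0.015, 0.25, 0, 0, 0]
    - [-1, -0.01, 0.015, 0.4, 0, 0, 0]
    - [-1, -0.01, 0.015, 0.5, 0, 0, 0]
    - [-1, -0.01, 0.015, 0.57, 0, 0, 0]
    - [-1, -0.01, 0.015, 0.61, 0, 0, 0]
    - [-1, -0.01, 0.015, 0.61, 0, 0, 0]

```text
clock: 8.02
position: [0.4246, 0.2655, 0.0368]
tool_rot: [3.142, 0.0, 0.001]
force: [-0.3, -0.1, -4.9]
grip_width: 0.0404
```

```bash
python3 - <<'E'
from h import *
go([.4255,.266,.032],0)
E
```

```text
d [ 0.0059 -0.0035  0.0322] rot [0.0001 0.0001 0.0011] clock 8.025 p [0.4246 0.2655 0.0368] rpy [3.1415 0.0001 0.0009] F [-0.2798 -0.0741 -4.9052] w 0.04035598821915002
```

arm_command:
  deltas:
    - [-1, 0, 0, 0.015, 0, 0, 0]
    - [-1, 0, 0, 0.025, 0, 0, 0]
    - [-1, 0, 0, 0.032, 0, 0, 0]
    - [-1, 0, 0, 0.032, 0, 0, 0]

```text
clock: 8.52
position: [0.4247, 0.2655, 0.0321]
tool_rot: [-3.142, -0.0, 0.001]
force: [0.5, -0.2, -4.0]
grip_width: 0.0403
```

arm_command:
  deltas:
    - [-1, 0, 0, 0.005, 0, 0, 0]
    - [-1, 0, 0, 0.01, 0, 0, 0]
    - [-1, 0, 0, 0.01, 0, 0, 0]

```text
clock: 8.9
position: [0.4247, 0.2655, 0.0319]
tool_rot: [-3.142, -0.001, 0.001]
force: [-9.0, -4.5, 36.5]
grip_width: 0.0406
```

arm_command:
  deltas:
    - [-1, 0, 0, -0.008, 0, 0, 0]
    - [-1, 0, 0, -0.008, 0, 0, 0]

```text
clock: 9.15
position: [0.4248, 0.2656, 0.032]
tool_rot: [-3.141, -0.0, 0.001]
force: [-2.7, -0.3, 10.4]
grip_width: 0.04
```

arm_command:
  deltas:
    - [0.1, 0, 0, 0, 0, 0, 0]
    - [0.3, 0, 0, 0, 0, 0, 0]
    - [0.4, 0, 0, 0, 0, 0, 0]
    - [0.4, 0, 0, 0, 0, 0, 0]

```text
clock: 9.65
position: [0.4246, 0.2654, 0.0317]
tool_rot: [3.142, 0.0, 0.001]
force: [0.3, 0.2, -0.3]
grip_width: 0.0601
```

arm_command:
  deltas:
    - [0.4, 0, 0, -0.1, 0, 0, 0]
    - [0.4, 0, 0, -0.3, 0, 0, 0]
    - [0.4, 0, 0, -0.6, 0, 0, 0]
    - [0.4, 0, 0, -0.9, 0, 0, 0]
    - [0.4, 0, 0, -1, 0, 0, 0]

```text
clock: 10.28
position: [0.4253, 0.2659, 0.185]
tool_rot: [-3.139, -0.003, 0.001]
force: [0.3, -0.1, -1.6]
grip_width: 0.06
```

```bash
python3 - <<'E'
from h import *
go([.6645,.108,.18],0)
cv2.imwrite("pics/s4.png",cv2.resize(cams.grab_frame("side")[150:410,140:380],None,fx=2,fy=2))
E
```

```text
d [1.5939 1.0535 0.0367] rot [-0.0029 -0.0043  0.0008] clock 10.275 p [0.4253 0.2659 0.185 ] rpy [-3.1393 -0.0034  0.0006] F [ 0.3492 -0.0896 -1.6011] w 0.06000692435887359
```

View pics/s4.png

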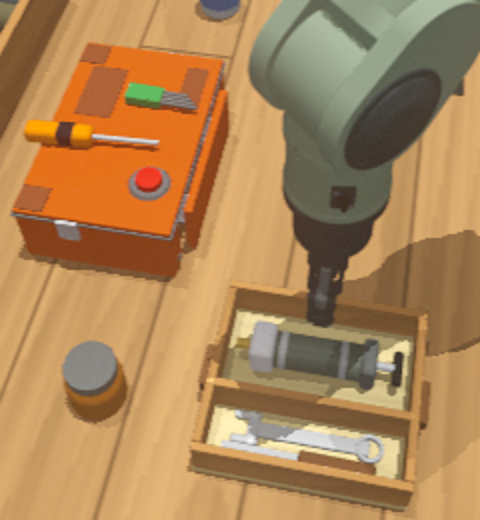

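The gun rests flat in the wide bay (crop 320,355). Next is the latch, with the gripper closed.

arm_command:
  deltas:
    - [-1, 0.1, 0.07, 0, 0, 0, 0]
    - [-1, 0.3, 0.2, 0, 0, 0, 0]
    - [-1, 0.5, 0.33, 0, 0, 0, 0]
    - [-1, 0.75, 0.5, 0, 0, 0, 0]
    - [-1, 0.95, 0.63, 0, 0, 0, 0]

```text
clock: 10.95
position: [0.5686, 0.1685, 0.1801]
tool_rot: [3.14, 0.002, -0.0]
force: [0.2, 0.4, -0.3]
grip_width: 0.0005
```

arm_command:
  deltas:
    - [-1, 0.25, 0.17, 0, 0, 0, 0]
    - [-1, 0.5, 0.33, 0, 0, 0, 0]
    - [-1, 0.64, 0.42, 0, 0, 0, 0]
    - [-1, 0.64, 0.42, 0, 0, 0, 0]
    - [-1, 0.64, 0.42, 0, 0, 0, 0]

```text
clock: 11.58
position: [0.6626, 0.108, 0.1805]
tool_rot: [3.141, 0.002, 0.001]
force: [-0.3, 0.2, 0.2]
grip_width: 0.0001
```

```bash
python3 - <<'E'
from h import *
go([.6645,.108,.136],0)
E
```

```text
d [ 0.0135 -0.0003  0.2964] rot [0.0003 0.0025 0.0013] clock 11.575 p [0.6626 0.108  0.1805] rpy [3.1413 0.0019 0.001 ] F [-0.2733  0.1604  0.1576] w 0.00010368398846885484
```

arm_command:
  deltas:
    - [-1, 0.013, 0, 0.1, 0, 0, 0]
    - [-1, 0.013, 0, 0.2, 0, 0, 0]
    - [-1, 0.013, 0, 0.27, 0, 0, 0]
    - [-1, 0.013, 0, 0.3, 0, 0, 0]
    - [-1, 0.013, 0, 0.3, 0, 0, 0]

```text
clock: 12.2
position: [0.6651, 0.1082, 0.1365]
tool_rot: [3.142, 0.0, 0.001]
force: [-0.5, 0.0, 0.3]
grip_width: 0.0001
```

```bash
python3 - <<'E'
from h import *
go([.6645,.108,.123],0)
cv2.imwrite("pics/s5.png",cv2.resize(cams.grab_frame("side")[160:300,140:300],None,fx=4,fy=4))
E
```

```text
d [-0.0039  0.0014  0.0898] rot [0.     0.0004 0.0012] clock 12.2 p [0.6651 0.1082 0.1365] rpy [3.1416 0.0003 0.001 ] F [-0.5195  0.047   0.3083] w 8.288740432886536e-05
```

View pics/s5.png

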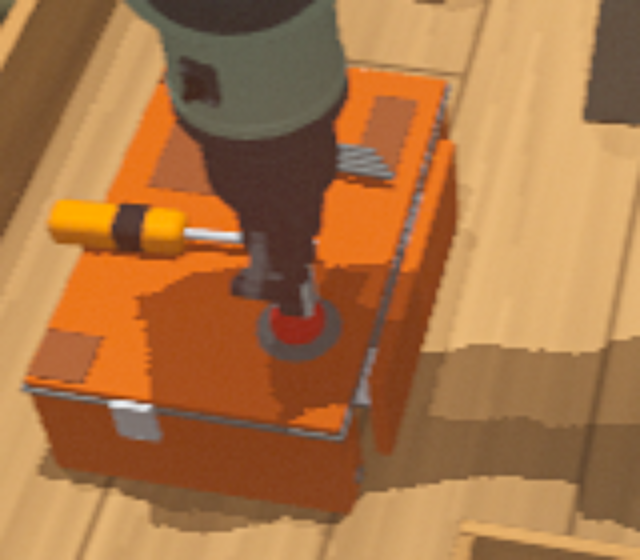

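The fingers stand over the red button (crop 300,315). I'll press gently.

arm_command:
  deltas:
    - [-1, 0, 0, 0.02, 0, 0, 0]
    - [-1, 0, 0, 0.04, 0, 0, 0]
    - [-1, 0, 0, 0.06, 0, 0, 0]
    - [-1, 0, 0, 0.075, 0, 0, 0]
    - [-1, 0, 0, 0.075, 0, 0, 0]

```text
clock: 12.88
position: [0.6653, 0.1082, 0.1254]
tool_rot: [-3.142, -0.0, 0.001]
force: [1.1, 0.0, 1.4]
grip_width: -0.0001
```

arm_command:
  deltas:
    - [-1, 0, 0, 0.012, 0, 0, 0]
    - [-1, 0, 0, 0.024, 0, 0, 0]
    - [-1, 0, 0, 0.024, 0, 0, 0]

```text
clock: 13.25
position: [0.6654, 0.1082, 0.1218]
tool_rot: [-3.141, -0.0, 0.001]
force: [1.3, 0.2, 2.5]
grip_width: -0.0
```

```bash
python3 - <<'E'
from h import *
go([.6645,.108,.123],0)
cv2.imwrite("pics/s6.png",cv2.resize(cams.grab_frame("side")[160:300,140:300],None,fx=4,fy=4))
E
```

```text
d [-0.0057  0.0014 -0.0079] rot [-0.0002 -0.0005  0.0011] clock 13.25 p [0.6654 0.1082 0.1218] rpy [-3.1414 -0.0004  0.0009] F [1.2797 0.183  2.4748] w -1.4072214376044777e-05
```

View pics/s6.png

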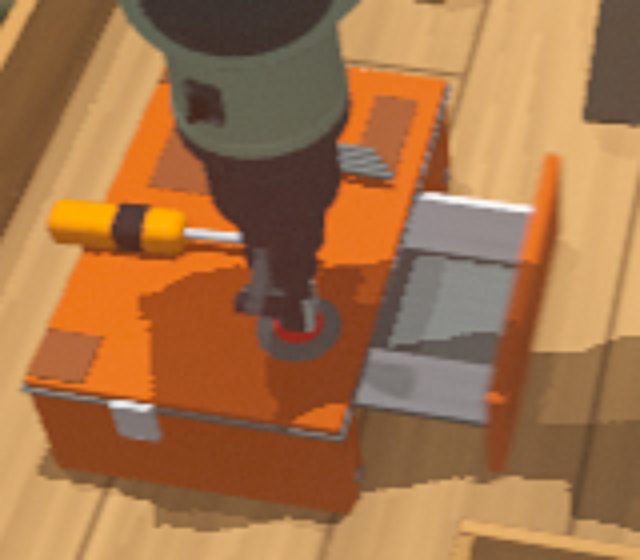

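The drawer has sprung out (panel near crop 525,310). I'll lift off and go to the remote.

arm_command:
  deltas:
    - [-1, 0, 0, -0.1, 0, 0, 0]
    - [-1, 0, 0, -0.3, 0, 0, 0]
    - [-1, 0, 0, -0.6, 0, 0, 0]
    - [-1, -0.1, 0.2, -0.65, 0, 0, 0.1]
    - [-1, -0.25, 0.5, -0.65, 0, 0, 0.3]
    - [-1, -0.42, 0.8, -0.65, 0, 0, 0.5]
    - [-1, -0.5, 1, -0.65, 0, 0, 0.6]

```text
clock: 14.18
position: [0.589, -0.044, 0.2203]
tool_rot: [3.141, -0.0, -0.475]
force: [1.2, 0.3, 0.1]
grip_width: 0.0001
```

```bash
python3 - <<'E'
from h import *
go([.450,-.307,.2],-.855)
cv2.imwrite("pics/t7.png",cv2.resize(cams.grab_frame("top")[90:320,130:470],None,fx=2,fy=2))
E
```

```text
d [-0.0219  1.9827  0.1362] rot [ 0.0005 -0.0003  0.4835] clock 14.175 p [ 0.589  -0.044   0.2203] rpy [ 3.1412 -0.0002 -0.4753] F [1.193  0.3425 0.0792] w 6.47859190388085e-05
```

View pics/t7.png

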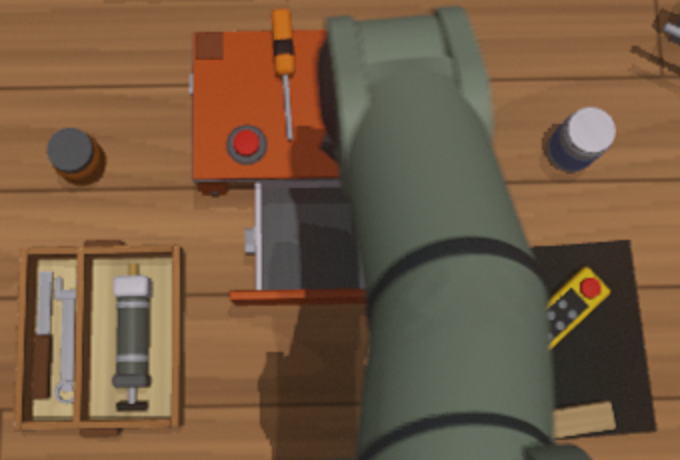

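The gun is in the bay, the drawer is out and the tools on the case are undisturbed.

arm_command:
  deltas:
    - [1, 0, 0.2, 0, 0, 0, 0.1]
    - [1, 0, 0.45, 0, 0, 0, 0.2]
    - [1, 0, 0.7, 0, 0, 0, 0.3]
    - [1, -0.01, 0.95, 0, 0, 0, 0.48]
    - [1, -0.01, 0.98, 0, 0, 0, 0.48]

```text
clock: 14.85
position: [0.5209, -0.1749, 0.2196]
tool_rot: [3.141, -0.0, -0.853]
force: [0.5, 0.2, -0.7]
grip_width: 0.0853
```

```bash
python3 - <<'E'
from h import *
go([.450,-.307,.12],-.855)
E
```

```text
d [0.3529 0.9347 0.6646] rot [ 0.001  -0.0002  0.002 ] clock 14.85 p [ 0.5209 -0.1749  0.2196] rpy [ 3.1408 -0.0002 -0.8534] F [ 0.5058  0.2304 -0.71  ] w 0.08526752291634516
```

arm_command:
  deltas:
    - [1, 0.07, 0.2, 0, 0, 0, 0]
    - [1, 0.16, 0.45, 0, 0, 0, 0]
    - [1, 0.25, 0.7, 0.1, 0, 0, 0]
    - [1, 0.35, 0.93, 0.3, 0, 0, 0]
    - [1, 0.35, 0.93, 0.5, 0, 0, 0]
    - [1, 0.35, 0.93, 0.66, 0, 0, 0]
    - [1, 0.35, 0.93, 0.66, 0, 0, 0]

```text
clock: 15.72
position: [0.4521, -0.3032, 0.1191]
tool_rot: [3.141, 0.003, -0.846]
force: [0.0, 0.2, 0.4]
grip_width: 0.0855
```

```bash
python3 - <<'E'
from h import *
s=cams.grab_frame("side")[120:210,270:390];cv2.imwrite("pics/s8.png",cv2.resize(s,None,fx=6,fy=6))
s=cams.grab_frame("top")[190:320,360:470];cv2.imwrite("pics/t8.png",cv2.resize(s,None,fx=4,fy=4))
go([.450,-.307,.026],-.855)
E
```

```text
d [0.0026 0.0294 0.6333] rot [-0.0005 -0.0002  0.0106] clock 15.825 p [ 0.453  -0.3038  0.121 ] rpy [-3.1412 -0.0002 -0.8467] F [-0.0196 -0.6168  0.519 ] w 0.08548795975295417
```

View pics/s8.png

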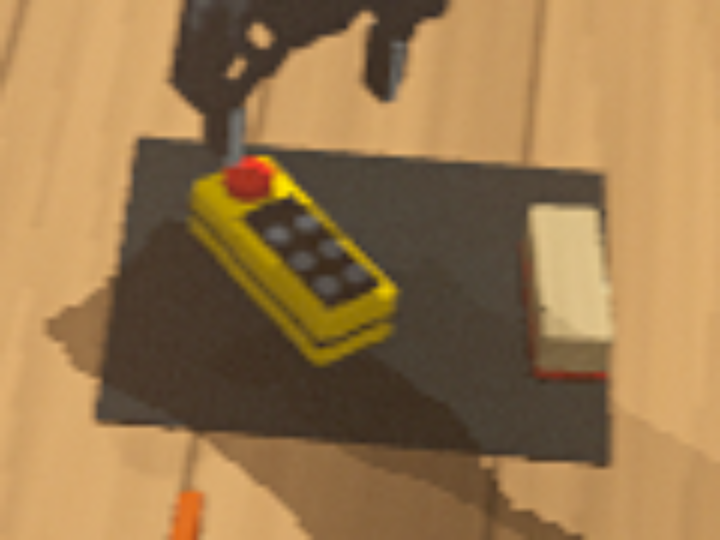

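View pics/t8.png

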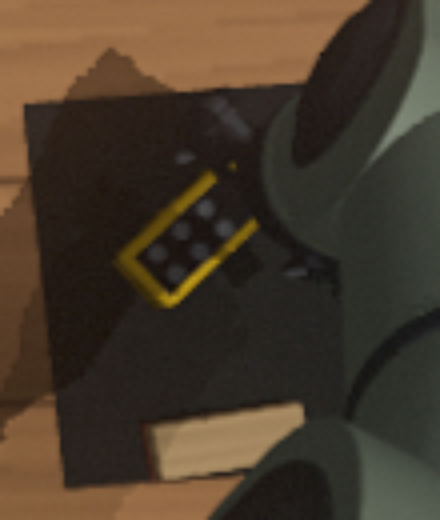

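The jaws straddle the remote at both long sides (top crop 215,125 and 240,265). Going down.

arm_command:
  deltas:
    - [1, 0, 0.03, 0.15, 0, 0, 0.01]
    - [1, 0, 0.03, 0.35, 0, 0, 0.01]
    - [1, 0, 0.03, 0.5, 0, 0, 0.01]
    - [1, 0, 0.03, 0.6, 0, 0, 0.01]
    - [1, 0, 0.03, 0.63, 0, 0, 0.01]
    - [1, 0, 0.03, 0.63, 0, 0, 0.01]

```text
clock: 16.58
position: [0.4495, -0.3071, 0.0264]
tool_rot: [-3.141, -0.001, -0.855]
force: [-0.2, -0.5, 0.1]
grip_width: 0.0857
```

arm_command:
  deltas:
    - [-1, 0, 0, 0, 0, 0, 0]
    - [-1, 0, 0, 0, 0, 0, 0]
    - [-1, 0, 0, 0, 0, 0, 0]
    - [-1, 0, 0, 0, 0, 0, 0]
    - [-1, 0, 0, 0, 0, 0, 0]
    - [-1, 0, 0, 0, 0, 0, 0]
  newtons: 40

```text
clock: 17.32
position: [0.4495, -0.307, 0.0265]
tool_rot: [-3.141, -0.001, -0.855]
force: [-1.0, 1.9, 9.1]
grip_width: 0.0478
```

arm_command:
  deltas:
    - [-1, 0, 0, -0.04, 0, 0, 0]
    - [-1, 0, 0, -0.1, 0, 0, 0]
    - [-1, 0, 0, -0.25, 0, 0, 0]
    - [-1, 0, 0, -0.25, 0, 0, 0]

```text
clock: 17.82
position: [0.4499, -0.3074, 0.0649]
tool_rot: [-3.141, -0.002, -0.855]
force: [-0.3, 0.4, -2.9]
grip_width: 0.0475
```

```bash
python3 - <<'E'
from h import *
s=cams.grab_frame("side")[120:210,270:390];cv2.imwrite("pics/s9.png",cv2.resize(s,None,fx=6,fy=6))
go([.55,.027,.2],0)
E
```

```text
d [-1.2405 -1.9676 -0.9077] rot [ 0.0001 -0.0019 -1.0889] clock 17.875 p [ 0.4495 -0.3072  0.0639] rpy [-3.1411 -0.0014 -0.8552] F [ 0.1264  0.2291 -3.902 ] w 0.04746187067846682
```

View pics/s9.png

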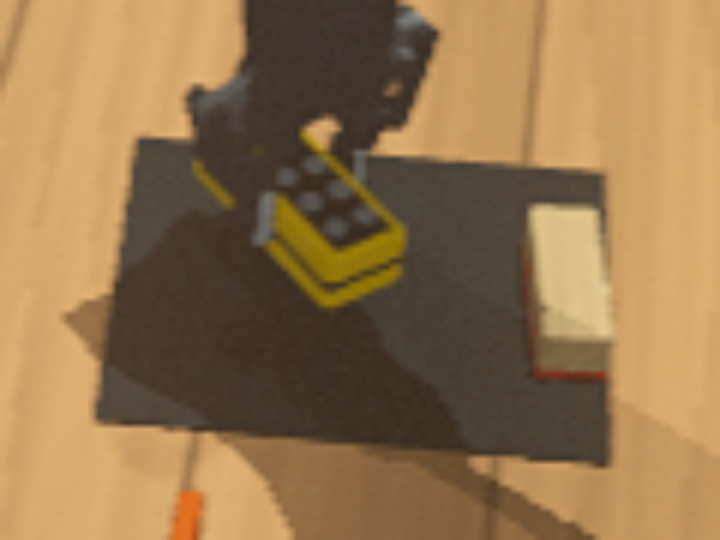

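The remote is held level. I'll lift it and take it to the drawer.

arm_command:
  deltas:
    - [-1, 0, 0, -0.15, 0, 0, 0]
    - [-1, 0, 0, -0.4, 0, 0, 0]
    - [-1, 0, 0, -0.7, 0, 0, 0]
    - [-1, -0.1, -0.15, -0.9, 0, 0, -0.1]
    - [-1, -0.25, -0.35, -0.9, 0, 0, -0.25]
    - [-1, -0.4, -0.6, -0.9, 0, 0, -0.4]
    - [-1, -0.55, -0.8, -0.9, 0, 0, -0.55]
    - [-1, -0.6, -0.9, -0.9, 0, 0, -0.6]

```text
clock: 18.88
position: [0.4921, -0.1484, 0.1977]
tool_rot: [-3.141, 0.001, -0.38]
force: [0.1, -0.7, -3.4]
grip_width: 0.0473
```

```bash
python3 - <<'E'
from h import *
go([.55,.027,.2],0)
s=cams.grab_frame("side")[150:310,150:350];cv2.imwrite("pics/s10.png",cv2.resize(s,None,fx=4,fy=4,interpolation=2)[:600])
s=cams.grab_frame("top")[150:270,200:360];cv2.imwrite("pics/t10.png",cv2.resize(s,None,fx=5,fy=5,interpolation=2))
E
```

```text
d [-0.0749 -1.2289 -0.0144] rot [-0.0008  0.0012 -0.4833] clock 18.875 p [ 0.4921 -0.1484  0.1977] rpy [-3.1411  0.0011 -0.3796] F [ 0.1461 -0.6511 -3.3665] w 0.047311458424182336
```

View pics/s10.png

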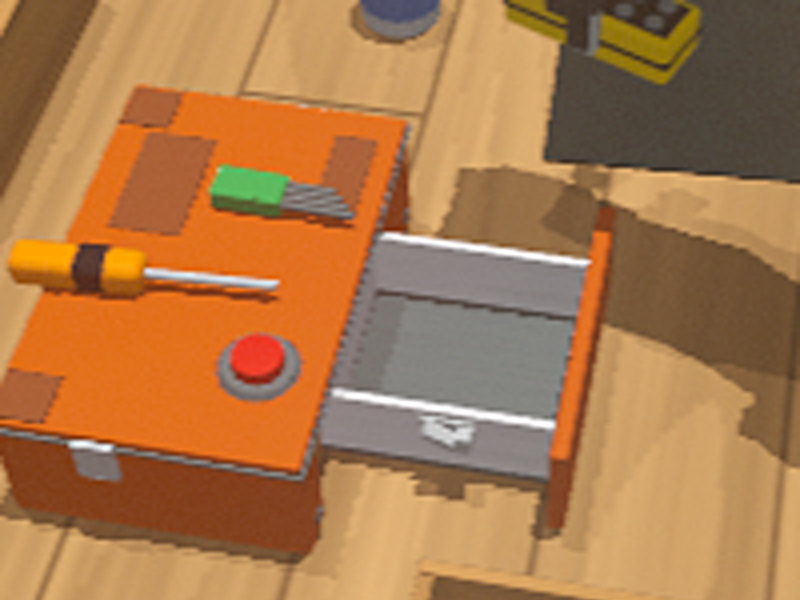

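View pics/t10.png

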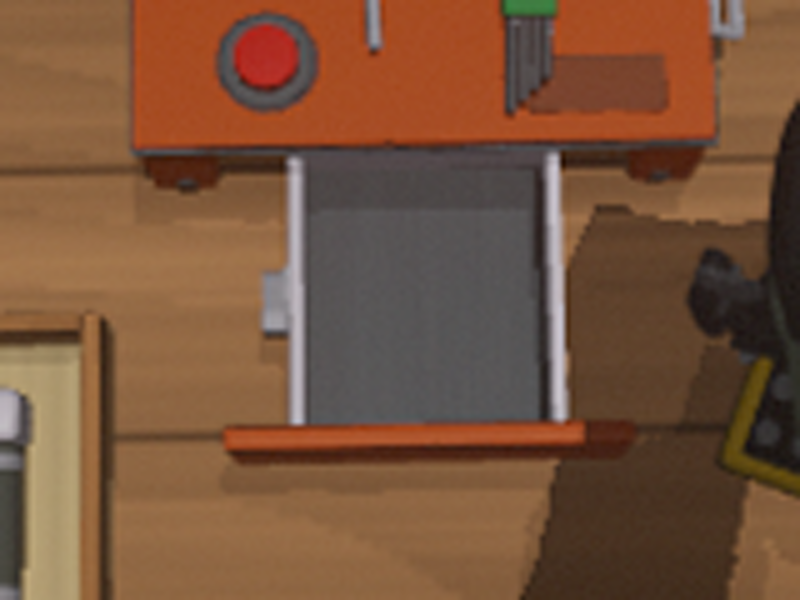

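The drawer is fully out and empty, with its panel at top-crop y≈450 and its side walls at x≈297 and x≈555. I'll compute where the drawer centre is.

```bash
python3 - <<'E'
from h import *
T=lambda x,y:(200+x/5,150+y/5); S=lambda x,y:(150+x/4,150+y/4)
print("panel outer L",ray("top",T(226,452),.088),"R",ray("top",T(633,446),.088),"inner edge",ray("top",T(430,428),.088))
print("rim L in/out",ray("top",T(303,300),.068),ray("top",T(289,300),.068),"R",ray("top",T(547,300),.068),ray("top",T(566,300),.068))
print("case front",ray("top",T(420,147),.1))
print("side: panel outer R-top",ray("side",S(611,235),.088),"L",ray("side",S(570,460),.088))
print("rim L mid",ray("side",S(440,410),.068),"R",ray("side",S(490,250),.068), "floor near",ray("top",T(430,424),.012))
print("tri panel L",tri(S(573,460),T(226,452)))
E
```

```text
panel outer L [0.465  0.1302 0.088 ] R [ 0.4644 -0.0758  0.088 ] inner edge [0.4754 0.0267 0.088 ]
rim L in/out [0.5459 0.0916 0.068 ] [0.546  0.0989 0.068 ] R [ 0.5436 -0.0355  0.068 ] [ 0.5434 -0.0454  0.068 ]
case front [0.6188 0.0293 0.1   ]
side: panel outer R-top [ 0.4667 -0.049   0.088 ] L [0.4652 0.1347 0.088 ]
rim L mid [0.5534 0.0987 0.068 ] R [ 0.5472 -0.0383  0.068 ] floor near [0.4863 0.0263 0.012 ]
tri panel L [0.4647 0.1306 0.0826]
```

arm_command:
  deltas:
    - [-1, 0, -0.15, 0, 0, 0, -0.1]
    - [-1, -0.02, -0.4, 0, 0, 0, -0.25]
    - [-1, -0.04, -0.65, 0, 0, 0, -0.4]
    - [-1, -0.06, -0.9, 0, 0, 0, -0.48]
    - [-1, -0.07, -1, 0, 0, 0, -0.48]
    - [-1, -0.07, -1, 0, 0, 0, -0.48]

```text
clock: 19.73
position: [0.5385, -0.0072, 0.198]
tool_rot: [3.142, 0.0, -0.007]
force: [-0.6, -0.4, -3.0]
grip_width: 0.0475
```

```bash
python3 - <<'E'
from h import *
go([.549,.027,.13],0)
E
```

```text
d [ 0.0685 -0.2286  0.4536] rot [ 0.0001  0.0005 -0.0086] clock 19.725 p [ 0.5385 -0.0072  0.198 ] rpy [ 3.1415  0.0004 -0.0068] F [-0.6071 -0.4214 -3.0406] w 0.047491243750542936
```

arm_command:
  deltas:
    - [-1, 0.03, -0.1, 0, 0, 0, -0.01]
    - [-1, 0.07, -0.23, 0, 0, 0, -0.01]
    - [-1, 0.07, -0.23, 0.15, 0, 0, -0.01]
    - [-1, 0.07, -0.23, 0.35, 0, 0, -0.01]
    - [-1, 0.07, -0.23, 0.45, 0, 0, -0.01]
    - [-1, 0.07, -0.23, 0.45, 0, 0, -0.01]

```text
clock: 20.48
position: [0.549, 0.0274, 0.1303]
tool_rot: [3.142, 0.001, 0.001]
force: [-0.9, -0.9, -2.8]
grip_width: 0.0471
```

```bash
python3 - <<'E'
from h import *
s=cams.grab_frame("side")[150:300,150:350];cv2.imwrite("pics/s11.png",cv2.resize(s,None,fx=4,fy=4,interpolation=2))
s=cams.grab_frame("top")[150:270,200:360];cv2.imwrite("pics/t11.png",cv2.resize(s,None,fx=5,fy=5,interpolation=2))
go([.549,.027,.035],0)
E
```

```text
d [-0.0051  0.0017  0.644 ] rot [-0.0002 -0.0011  0.0011] clock 20.575 p [0.5497 0.0272 0.1316] rpy [-3.1414 -0.0008  0.0009] F [ 0.789   0.6378 -2.7885] w 0.04740379440659992
```

View pics/s11.png

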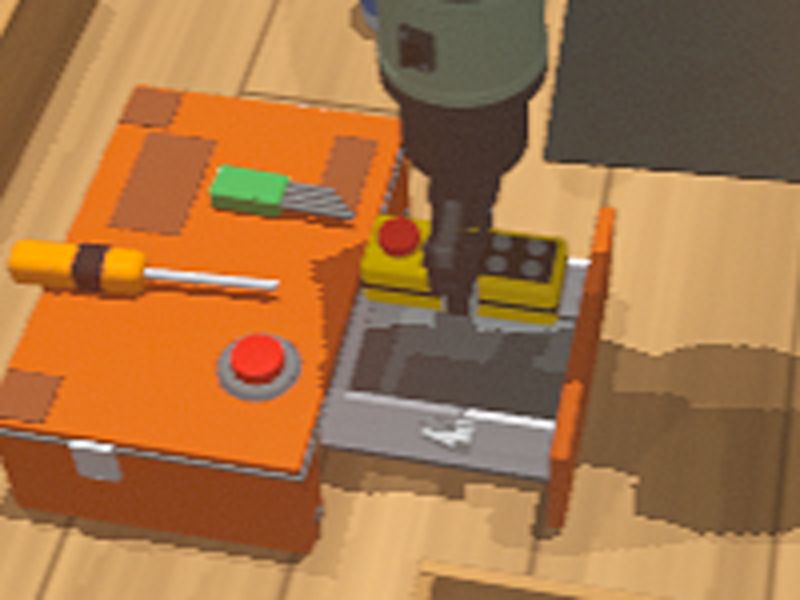

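View pics/t11.png

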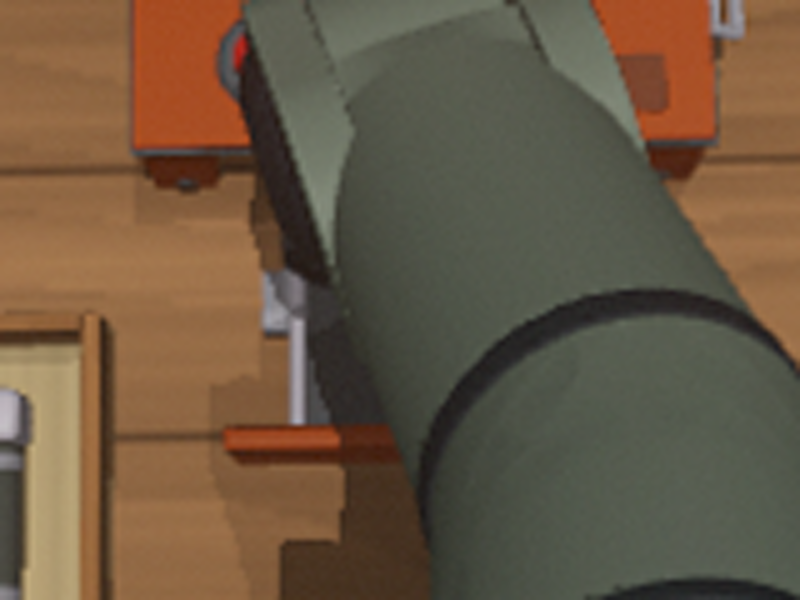

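The remote hangs level over the drawer, its ends at side-crop (363,285) and (565,240). I'll check where those ends are in x.

```bash
python3 - <<'E'
from h import *
S=lambda x,y:(150+x/4,150+y/4); z=.1316-.026+.039
print("near corners",ray("side",S(363,282),z),ray("side",S(561,288),z),"far right",ray("side",S(568,240),z),"btn",ray("side",S(399,238),z+.01))
E
```

```text
near corners [0.6064 0.0664 0.1446] [0.4861 0.049  0.1446] far right [0.488  0.0097 0.1446] btn [0.5901 0.0357 0.1546]
```

The remote spans x = 0.486 to 0.61 and fits between the panel (0.477) and the lid (0.619). Lowering.

arm_command:
  deltas:
    - [-1, 0, 0, 0.1, 0, 0, 0]
    - [-1, 0, 0, 0.25, 0, 0, 0]
    - [-1, 0, 0, 0.4, 0, 0, 0]
    - [-1, 0, 0, 0.5, 0, 0, 0]
    - [-1, 0, 0, 0.57, 0, 0, 0]
    - [-1, 0, 0, 0.61, 0, 0, 0]
    - [-1, 0, 0, 0.61, 0, 0, 0]

```text
clock: 21.45
position: [0.5492, 0.027, 0.0393]
tool_rot: [3.142, 0.0, 0.001]
force: [-0.2, -0.5, -2.3]
grip_width: 0.0473
```

```bash
python3 - <<'E'
from h import *
s=cams.grab_frame("side")[150:300,150:350];cv2.imwrite("pics/s12.png",cv2.resize(s,None,fx=4,fy=4,interpolation=2))
go([.549,.027,.035],0)
E
```

```text
d [-0.0026 -0.0001  0.0308] rot [-0.     -0.0004  0.0011] clock 21.5 p [0.5494 0.027  0.0396] rpy [-3.1416 -0.0003  0.0008] F [ 0.0406 -0.758  -3.8901] w 0.047362019967981596
```

View pics/s12.png

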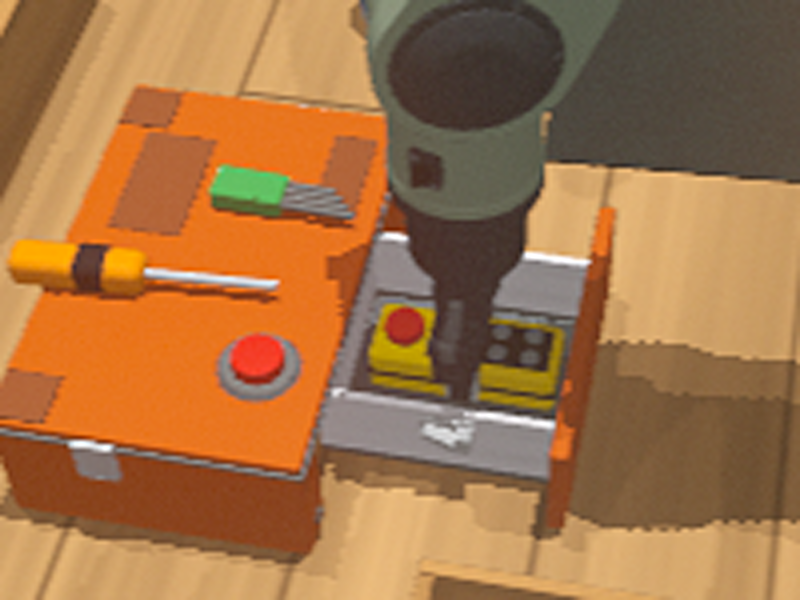

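It sits well inside the drawer, just above the floor. Setting it down in small steps.

arm_command:
  deltas:
    - [-1, 0, 0, 0.012, 0, 0, 0]
    - [-1, 0, 0, 0.022, 0, 0, 0]
    - [-1, 0, 0, 0.028, 0, 0, 0]
    - [-1, 0, 0, 0.028, 0, 0, 0]

```text
clock: 22.0
position: [0.5495, 0.027, 0.0355]
tool_rot: [-3.142, -0.001, 0.001]
force: [-1.3, -0.5, 4.1]
grip_width: 0.0475
```

arm_command:
  deltas:
    - [0.25, 0, 0, 0, 0, 0, 0]
    - [0.4, 0, 0, 0, 0, 0, 0]
    - [0.5, 0, 0, 0, 0, 0, 0]
    - [0.5, 0, 0, 0, 0, 0, 0]

```text
clock: 22.5
position: [0.5492, 0.027, 0.0351]
tool_rot: [-3.142, 0.0, 0.001]
force: [0.6, 0.4, 0.8]
grip_width: 0.0643
```

arm_command:
  deltas:
    - [0.5, 0, 0, -0.1, 0, 0, 0]
    - [0.5, 0, 0, -0.25, 0, 0, 0]
    - [0.5, 0, 0, -0.5, 0, 0, 0]
    - [0.5, 0, 0, -0.8, 0, 0, 0]
    - [0.5, 0, 0, -0.95, 0, 0, 0]
    - [0.5, 0, 0, -0.95, 0, 0, 0]

```text
clock: 23.25
position: [0.55, 0.027, 0.1802]
tool_rot: [-3.141, -0.004, 0.001]
force: [-0.4, -0.3, -0.4]
grip_width: 0.0645
```

```bash
python3 - <<'E'
from h import *
s=cams.grab_frame("side")[150:300,150:350];cv2.imwrite("pics/s13.png",cv2.resize(s,None,fx=4,fy=4,interpolation=2))
go([.435,.03,.18],0)
E
```

```text
d [-0.7629 -0.021  -0.0094] rot [-0.0001 -0.0022  0.0009] clock 23.3 p [0.5494 0.0269 0.1788] rpy [-3.1415 -0.0018  0.0007] F [-0.22    0.72   -0.0241] w 0.06396829057376788
```

View pics/s13.png

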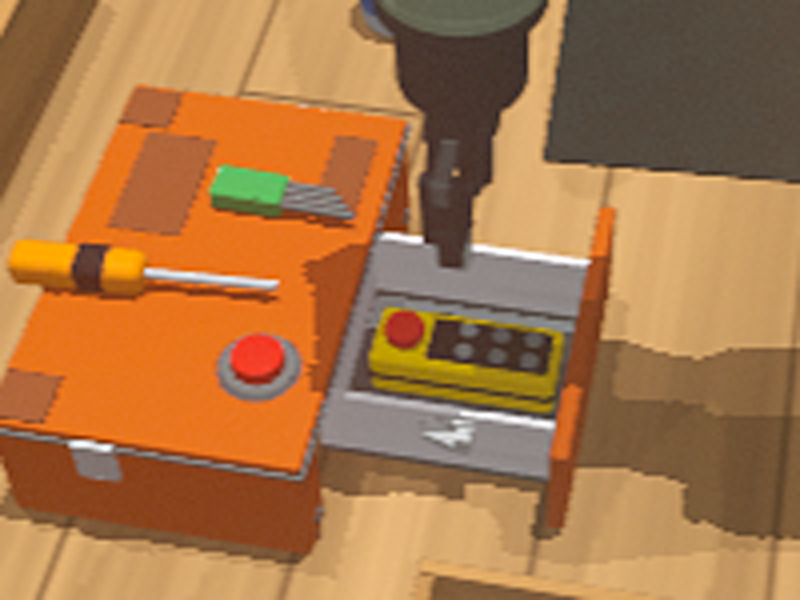

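The remote lies flat with its buttons up, and is free of the gripper. I'll go in front of the panel with the fingers closed.

arm_command:
  deltas:
    - [-1, -0.1, 0, 0, 0, 0, 0]
    - [-1, -0.3, 0, 0, 0, 0, 0]
    - [-1, -0.55, -0.02, 0, 0, 0, 0]
    - [-1, -0.77, -0.02, 0, 0, 0, 0]
    - [-1, -0.77, -0.02, 0, 0, 0, 0]
    - [-1, -0.77, -0.02, 0.2, 0, 0, 0]
    - [-1, -0.77, -0.02, 0.45, 0, 0, 0]
    - [-1, -0.77, -0.02, 0.7, 0, 0, 0]

```text
clock: 24.3
position: [0.434, 0.0299, 0.0712]
tool_rot: [-3.141, -0.0, 0.001]
force: [1.0, 0.4, -0.5]
grip_width: -0.0002
```

arm_command:
  deltas:
    - [-1, 0, 0, 0, 0, 0, 0]
    - [-1, 0, 0, 0, 0, 0, 0]

```text
clock: 24.55
position: [0.4341, 0.03, 0.0734]
tool_rot: [-3.142, -0.0, 0.001]
force: [0.5, 0.4, -0.5]
grip_width: -0.0001
```

```bash
python3 - <<'E'
from h import *
s=cams.grab_frame("side")[150:300,150:350];cv2.imwrite("pics/s14.png",cv2.resize(s,None,fx=4,fy=4,interpolation=2))
go([.454,.028,.072],0)
E
```

```text
d [0.1306 0.0131 0.0119] rot [-0.0002 -0.0017  0.0009] clock 24.6 p [0.4344 0.03   0.0738] rpy [-3.1414 -0.0014  0.0007] F [ 0.8148 -0.0709  1.0548] w -0.0003335903228602413
```

View pics/s14.png

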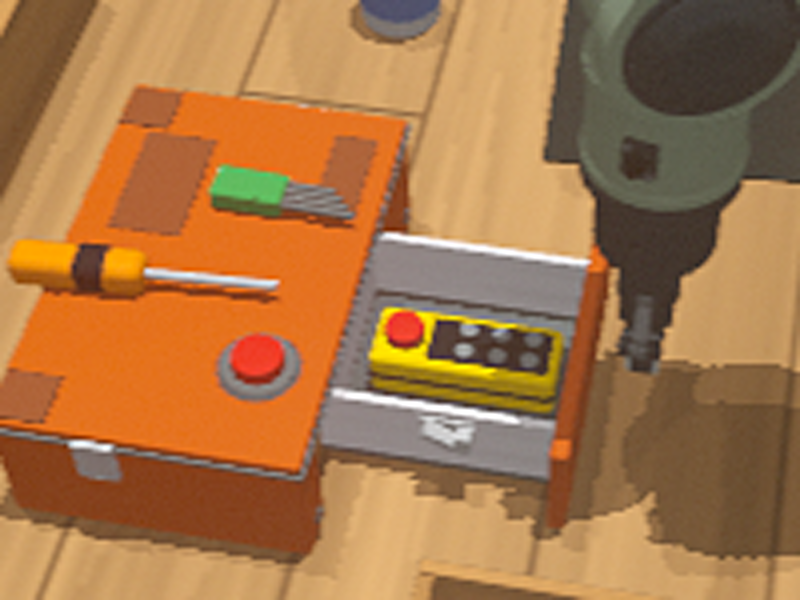

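The closed fingers stand clear in front of the panel. Now I'll ease it in.

arm_command:
  deltas:
    - [-1, 0.04, 0, 0, 0, 0, 0]
    - [-1, 0.08, 0, 0, 0, 0, 0]
    - [-1, 0.11, 0, 0, 0, 0, 0]
    - [-1, 0.14, 0, 0, 0, 0, 0]
    - [-1, 0.17, 0, 0, 0, 0, 0]
    - [-1, 0.2, 0, 0, 0, 0, 0]
    - [-1, 0.23, 0, 0, 0, 0, 0]
    - [-1, 0.26, 0, 0, 0, 0, 0]

```text
clock: 25.6
position: [0.4729, 0.0299, 0.0726]
tool_rot: [3.142, 0.0, 0.001]
force: [-2.5, 0.1, 0.3]
grip_width: 0.0002
```

arm_command:
  deltas:
    - [-1, 0.03, 0, 0, 0, 0, 0]
    - [-1, 0.06, 0, 0, 0, 0, 0]
    - [-1, 0.09, 0, 0, 0, 0, 0]
    - [-1, 0.12, 0, 0, 0, 0, 0]
    - [-1, 0.15, 0, 0, 0, 0, 0]
    - [-1, 0.18, 0, 0, 0, 0, 0]
    - [-1, 0.21, 0, 0, 0, 0, 0]
    - [-1, 0.24, 0, 0, 0, 0, 0]

```text
clock: 26.6
position: [0.5089, 0.0299, 0.0726]
tool_rot: [3.142, 0.0, 0.001]
force: [-2.9, -0.2, -1.5]
grip_width: 0.0001
```

```bash
python3 - <<'E'
from h import *
s=cams.grab_frame("side")[150:300,150:350];cv2.imwrite("pics/s15.png",cv2.resize(s,None,fx=4,fy=4,interpolation=2))
go([.594,.028,.072],0)
E
```

```text
d [0.5629 0.0136 0.0048] rot [-0.0002 -0.0006  0.001 ] clock 26.65 p [0.5096 0.03   0.0727] rpy [-3.1415 -0.0005  0.0007] F [-0.6339 -0.67   -0.6594] w -0.00042330061901901784
```

View pics/s15.png

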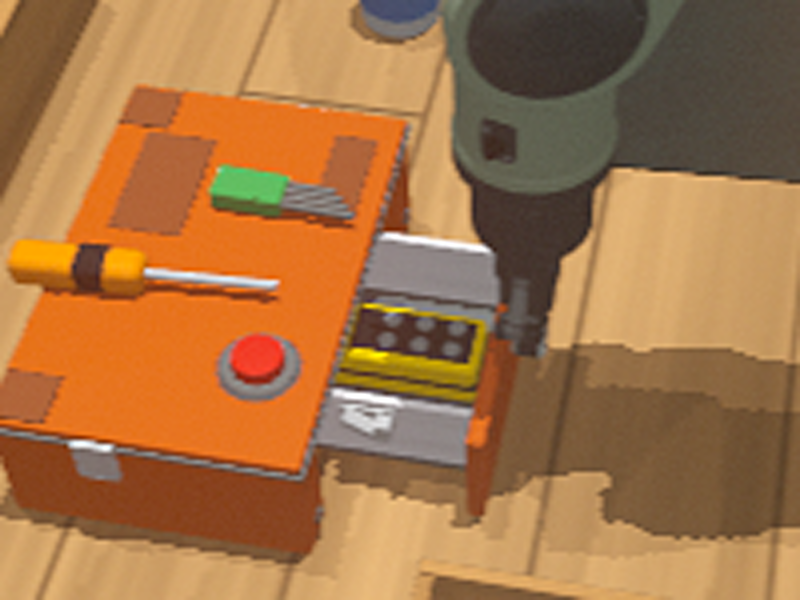

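The drawer is moving in smoothly with the remote in place. Continuing.

arm_command:
  deltas:
    - [-1, 0.03, 0, 0, 0, 0, 0]
    - [-1, 0.06, 0, 0, 0, 0, 0]
    - [-1, 0.09, 0, 0, 0, 0, 0]
    - [-1, 0.12, 0, 0, 0, 0, 0]
    - [-1, 0.15, 0, 0, 0, 0, 0]
    - [-1, 0.18, 0, 0, 0, 0, 0]
    - [-1, 0.21, 0, 0, 0, 0, 0]
    - [-1, 0.24, 0, 0, 0, 0, 0]

```text
clock: 27.65
position: [0.545, 0.03, 0.0726]
tool_rot: [3.142, 0.0, 0.001]
force: [-3.9, -0.2, 0.3]
grip_width: 0.0
```

arm_command:
  deltas:
    - [-1, 0.02, 0, 0, 0, 0, 0]
    - [-1, 0.04, 0, 0, 0, 0, 0]
    - [-1, 0.06, 0, 0, 0, 0, 0]
    - [-1, 0.08, 0, 0, 0, 0, 0]
    - [-1, 0.1, 0, 0, 0, 0, 0]
    - [-1, 0.12, 0, 0, 0, 0, 0]
    - [-1, 0.14, 0, 0, 0, 0, 0]
    - [-1, 0.16, 0, 0, 0, 0, 0]

```text
clock: 28.65
position: [0.5684, 0.03, 0.0727]
tool_rot: [3.141, 0.001, 0.001]
force: [-8.1, -0.5, 5.1]
grip_width: -0.0
```

```bash
python3 - <<'E'
from h import *
s=cams.grab_frame("side")[150:300,150:350];cv2.imwrite("pics/s16.png",cv2.resize(s,None,fx=4,fy=4,interpolation=2))
go([.594,.028,.072],0)
E
```

```text
d [0.1679 0.0134 0.0041] rot [0.0001 0.0007 0.0011] clock 28.7 p [0.5688 0.03   0.0726] rpy [3.1415 0.0006 0.0009] F [-5.4309  0.1745  2.2707] w -0.00022319980685269212
```

View pics/s16.png

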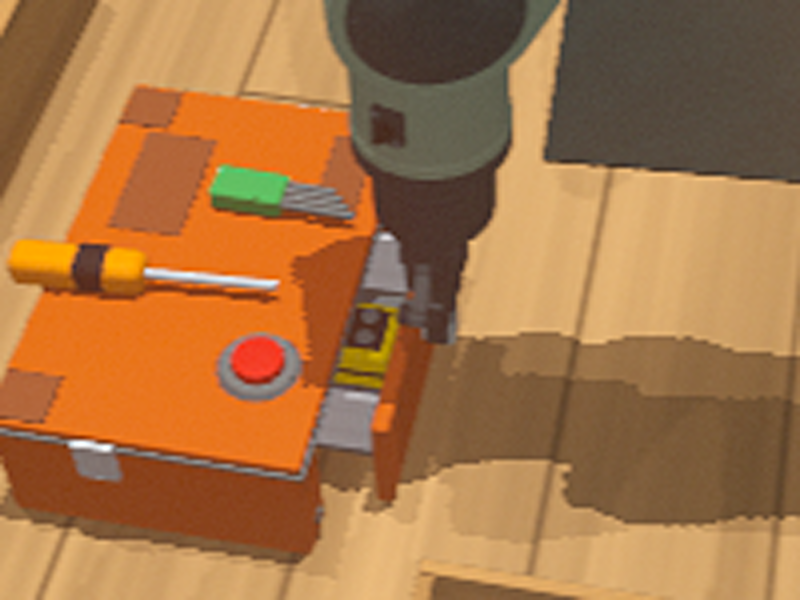

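arm_command:
  deltas:
    - [-1, 0.015, 0, 0, 0, 0, 0]
    - [-1, 0.03, 0, 0, 0, 0, 0]
    - [-1, 0.045, 0, 0, 0, 0, 0]
    - [-1, 0.06, 0, 0, 0, 0, 0]
    - [-1, 0.075, 0, 0, 0, 0, 0]
    - [-1, 0.09, 0, 0, 0, 0, 0]
    - [-1, 0.105, 0, 0, 0, 0, 0]
    - [-1, 0.12, 0, 0, 0, 0, 0]

```text
clock: 29.7
position: [0.5865, 0.03, 0.0726]
tool_rot: [3.141, 0.001, 0.001]
force: [-6.3, -1.3, 2.5]
grip_width: -0.0001
```

```bash
python3 - <<'E'
from h import *
s=cams.grab_frame("side")[150:300,150:350];cv2.imwrite("pics/s17.png",cv2.resize(s,None,fx=4,fy=4,interpolation=2))
go([.594,.028,.072],0)
E
```

```text
d [0.048  0.0135 0.0041] rot [0.0001 0.0006 0.0011] clock 29.75 p [0.5868 0.03   0.0726] rpy [3.1415 0.0005 0.0008] F [-6.4658 -0.5748  3.0773] w -0.00018407032990365018
```

View pics/s17.png

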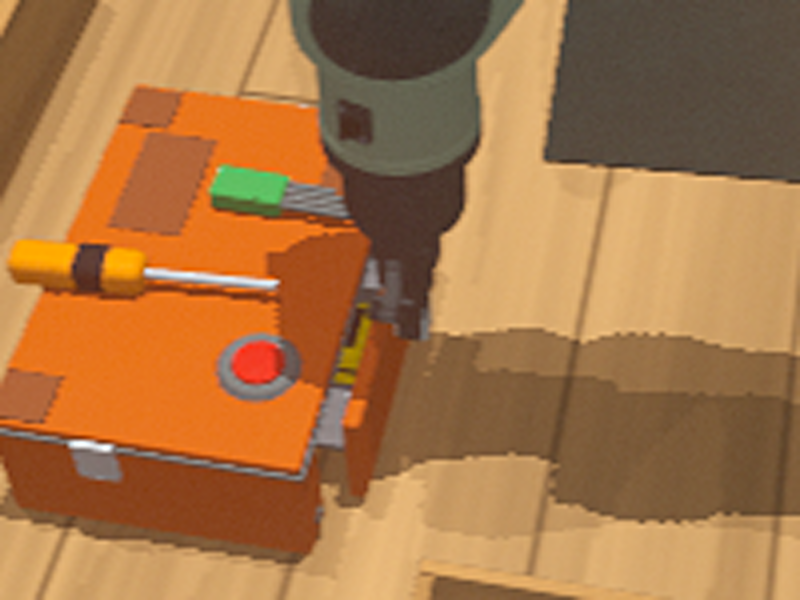

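The latch is being ridden down (the red button has dropped slightly) and the gap is closing. Continuing slowly.

arm_command:
  deltas:
    - [-1, 0.01, 0, 0, 0, 0, 0]
    - [-1, 0.02, 0, 0, 0, 0, 0]
    - [-1, 0.03, 0, 0, 0, 0, 0]
    - [-1, 0.04, 0, 0, 0, 0, 0]
    - [-1, 0.048, 0, 0, 0, 0, 0]
    - [-1, 0.048, 0, 0, 0, 0, 0]

```text
clock: 30.5
position: [0.5938, 0.03, 0.0726]
tool_rot: [3.142, 0.001, 0.001]
force: [-5.8, -0.1, 3.0]
grip_width: 0.0003
```

```bash
python3 - <<'E'
from h import *
s=cams.grab_frame("side")[150:300,150:350];cv2.imwrite("pics/s18.png",cv2.resize(s,None,fx=4,fy=4,interpolation=2))
go([.594,.028,.072],0)
E
```

```text
d [0.0014 0.0134 0.004 ] rot [0.     0.0006 0.0011] clock 30.55 p [0.5938 0.03   0.0726] rpy [3.1416 0.0005 0.0008] F [-6.543   0.1211  3.4046] w 0.00012839899167339466
```

View pics/s18.png

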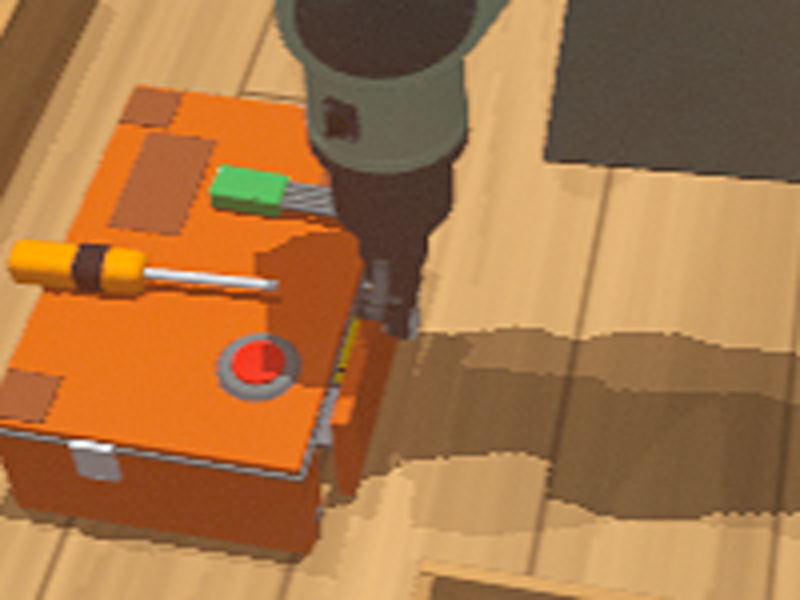

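arm_command:
  deltas:
    - [-1, 0.007, 0, 0, 0, 0, 0]
    - [-1, 0.014, 0, 0, 0, 0, 0]
    - [-1, 0.021, 0, 0, 0, 0, 0]
    - [-1, 0.028, 0, 0, 0, 0, 0]
    - [-1, 0.028, 0, 0, 0, 0, 0]

```text
clock: 31.18
position: [0.5981, 0.03, 0.0726]
tool_rot: [-3.142, 0.0, 0.001]
force: [-5.2, -0.7, 1.7]
grip_width: 0.0001
```

```bash
python3 - <<'E'
from h import *
s=cams.grab_frame("side")[150:300,150:350];cv2.imwrite("pics/s19.png",cv2.resize(s,None,fx=4,fy=4,interpolation=2))
go([.594,.028,.072],0)
E
```

```text
d [-0.0273  0.0135  0.0041] rot [-0.      0.0002  0.0011] clock 31.225 p [0.5981 0.03   0.0726] rpy [-3.1416  0.0001  0.0009] F [-4.7927  0.0775  2.3631] w -0.00030009668448516784
```

View pics/s19.png

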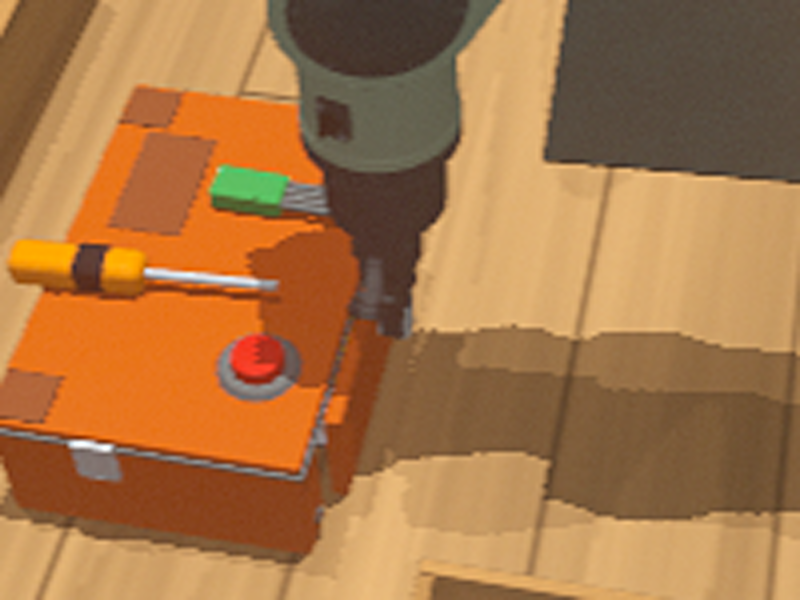

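The red button has snapped back up (crop 258,358) and the gap is shut. I'll back off slowly and see whether the drawer holds.

arm_command:
  deltas:
    - [-1, -0.007, 0, 0, 0, 0, 0]
    - [-1, -0.014, 0, 0, 0, 0, 0]
    - [-1, -0.02, 0, 0, 0, 0, 0]
    - [-1, -0.027, 0, 0, 0, 0, 0]
    - [-1, -0.04, 0, 0, 0, 0, 0]
    - [-1, -0.04, 0, 0, 0, 0, 0]

```text
clock: 31.98
position: [0.5921, 0.0301, 0.0727]
tool_rot: [-3.142, -0.0, 0.001]
force: [0.3, 0.4, 0.3]
grip_width: 0.0
```

Force is zero, so the drawer holds. I'll retreat and inspect.

arm_command:
  deltas:
    - [-1, -0.1, 0, 0, 0, 0, 0]
    - [-1, -0.3, 0, 0, 0, 0, 0]
    - [-1, -0.6, 0, -0.1, 0, 0, 0]
    - [-1, -0.8, 0, -0.4, 0, 0, 0]
    - [-1, -0.95, 0.3, -0.8, 0, 0, 0]
    - [-1, -0.95, 0.6, -0.95, 0, 0, 0]
    - [-1, -0.95, 0.9, -0.95, 0, 0, 0]

```text
clock: 32.85
position: [0.4504, -0.107, 0.2179]
tool_rot: [3.141, -0.005, 0.001]
force: [0.6, 0.8, -0.7]
grip_width: -0.0001
```

arm_command:
  deltas:
    - [-1, -0.2, 0.4, 0, 0, 0, 0]
    - [-1, -0.2, 0.8, 0, 0, 0, 0]
    - [-1, -0.2, 1, 0, 0, 0, 0]
    - [-1, -0.2, 1, 0, 0, 0, 0]

```text
clock: 33.35
position: [0.4194, -0.2573, 0.2151]
tool_rot: [3.141, -0.0, -0.003]
force: [-0.9, 0.9, -0.9]
grip_width: -0.0001
```

```bash
python3 - <<'E'
from h import *
t=cams.grab_frame("top");s=cams.grab_frame("side")
cv2.imwrite("pics/t20.png",t);cv2.imwrite("pics/s20.png",s)
cv2.imwrite("pics/s20z.png",cv2.resize(s[160:300,140:300],None,fx=4,fy=4,interpolation=2))
T=t[90:235,130:320];cv2.imwrite("pics/t20z.png",cv2.resize(T,None,fx=4,fy=4,interpolation=2))
d=cv2.absdiff(s,cv2.imread("pics/side0.png"))[165:285,140:262].max(2)
print("side diff >40:",np.argwhere(d>40).shape, telemetry.observe()['clock'],telemetry.observe()['position'])
E
```

```text
side diff >40: (171, 2) 33.45 [ 0.4199 -0.2547  0.2151]
```

View pics/s20.png

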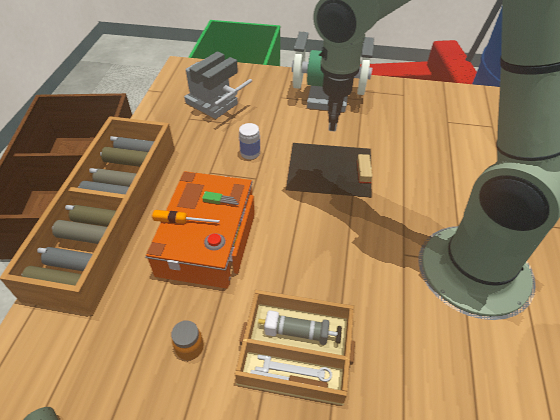

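View pics/t20.png

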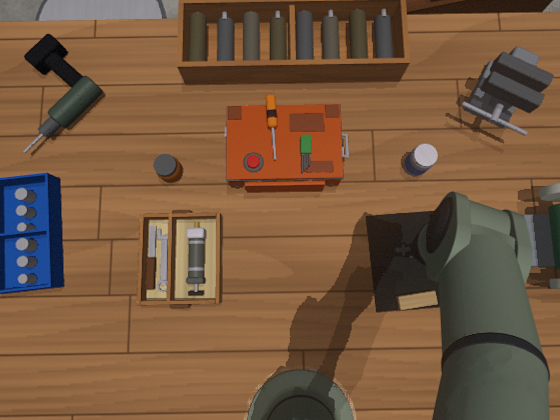

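View pics/t20z.png

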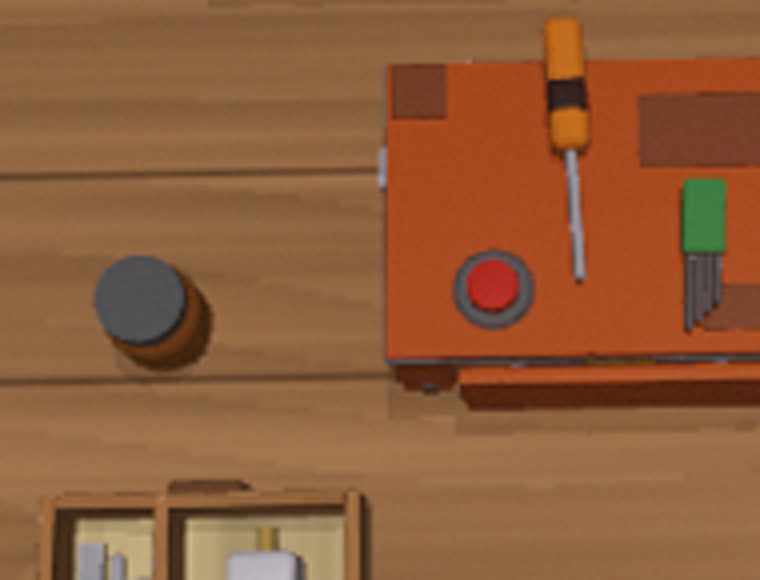

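The panel looks the same as it did when shut at the start, the button is up and the bystanders have not moved. One numeric check before handing in.

```bash
python3 - <<'E'
import cv2,numpy as np
a=cv2.imread("pics/top0.png");b=cv2.imread("pics/top20.png") if 0 else cv2.imread("pics/t20.png")
A,B=a[176:196,246:324],b[176:196,246:324]
for c in(255,280,315): print(a[178:194,c,2],b[178:194,c,2])
g=lambda x:cv2.cvtColor(x,6).astype(np.float32)
for n,(x0,y0,x1,y1) in dict(panel=(250,183,320,196),case=(230,108,340,176),jar=(150,150,185,185),can=(400,140,440,180),crate=(137,210,168,305),block=(395,288,437,312)).items(): print(n,cv2.phaseCorrelate(g(a[y0:y1,x0:x1]),g(b[y0:y1,x0:x1])))
E
```

```text
[155  73  70  97 159 164 164 137  74  75  80  80  80  75  90 136] [163  79  75 104 166 170 172 143  79  82  85  83  84  81  97 144]
[135  53  59 100 165 168 170 130  75  79  80  80  78  87 123 134] [142  65  85 119 170 175 178 136  80  84  83  84  82  93 130 142]
[ 77  65  96 157 166 169 145  70  80  79  80  77  75  93 138 135] [ 81  69 103 165 174 177 153  76  85  84  82  82  81  99 145 143]
panel ((0.06035636727319371, 0.44928755497597983), 0.9753773477342393)
case ((0.008303578443346282, 0.009000444108174577), 0.9963202785562586)
jar ((0.06084650555875726, -0.08841172481741211), 1.0282299527783452)
can ((-0.05055037621213643, 0.06334503413112813), 1.013305726349354)
crate ((0.021469693541490642, 0.025032770385287506), 0.9932833750111362)
block ((0.6151015505281023, 0.024266051275233735), 0.9765651409272794)
```

```bash
python3 -c "
from workcell import job
print(job.job_done())"
```

```text
the job is handed in; nothing more can be done
None
```

The job is done and handed in at about 33.5 s on the robot's clock, in the order asked.

- **Grease gun:** it lies flat in the crate's wide bay, with about 10 mm clear at each end when it was lowered.
- **Latch and drawer:** pressing the red latch sprang the drawer out to the length expected, with its front at x ≈ 0.465 m.
- **Remote:** it lies flat in the drawer with its buttons up, set down at about 4 N before release.
- **Shutting:** I eased the drawer in at 40 mm/s or less, with pushing force at or below about 8 N in the readings. The red button snapped back up and the drawer held when I backed off.

**Last checks:**
- The drawer panel's edges in the top picture match the start picture closely. An image-correlation check gave a 0.45 px shift, about 1 mm.
- The case top with its tools, the jar, the can and the crate's narrow bay moved less than 0.1 px.
- The arm stands clear of everything.

**What disagreed or was less certain:**
- Heights measured from the two views came out 3 to 10 mm lower than the stated ones, so I relied on the stated heights and on contact forces.
- Setting the gun down briefly reached a 36 N wrist reading, which I backed off before releasing.
- The sanding block showed an apparent 0.6 px shift. The arm was partly in that view, and I never touched the block.

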